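# Lay up a striped board in the bar clamp

### The arm

A 6-joint arm with a two-finger parallel gripper is mounted at the origin on a cart in front of the work surface, level with it; the furniture and walls round the work are solid. World frame = base frame: x ahead of the robot, y to its left, z up, the work surface at z = 0. Lengths are in m, angles in degrees, forces in N, time in s.
With the tool pointing down it reaches from about 0.3 to 0.75 m from the base axis. Payload 8.5 kg.
Tool frame: the origin (TCP) lies at the very end of the fingers, on their centre line; the grasp point (between the pads) lies 19 mm behind it; y points along the fingers, z is the direction in which the jaws open and shut, and the axes are right-handed (so a half turn about y gives the same grasp; the last joint's range is limited). The gripper opens to 85 mm and grips with 20 to 120 N. Pads are 22 mm wide; open, the fingers measure 114 mm over their backs; the gripper's body (76 mm by 85 mm) begins 54 mm behind the grasp point. The pads swing forward as they close: fully open they stand 13 mm farther back than shut.
Start: joints at [-83.956, 21.807, 74.336, -0, 83.858, -12.336], TCP at [0.173, -0.522, 0.231] pointing down, gripper open.
Joint ranges: [-178.18, 178.18], [-50.72, 133.34], [12.68, 142.11], [-81.47, 261.47], [9.98, 163.14], [-165.26, 165.26]. Speed limits (degrees/s): [136.94, 136.94, 180, 180, 180, 180].

### API

Orientations are given as a 3x3 rotation matrix whose columns are the frame's x, y, z axes.
In Python, from rig import env gives the robot as it stands. The module is installed in compiled form; this text tells all that it offers.
- The arm moves only by the tool servo_tool, never from a script. Its argument "rows" is one flat list of numbers, 7 for each row, row after row: the opening, from 0 (shut) to 1 (fully open), then the shift along the world's x, y, z in m, then the turn, a rotation vector about the world's x, y, z in degrees. A call has 1 to 10 rows; each row shifts and turns the commanded pose from where the row before left it; what a row does not reach is not made up. A row lasts 1/12 s, in which the tool goes at most 41.7 mm and 7.16 degrees, less where a joint would pass 70% of its speed; a pose out of reach is approached as far as the arm can. A call with a gripper value outside its range is refused whole. The fingers move at their own pace and stop on an object; "force" is the grip in N (left out, the last holds). Time passes only in rows, so rows that do not move let the fingers close. It gives the time, the measured TCP pose, the force and the opening at its end, in the units of the state.
- env.observe(): the state, without advancing time (a new reading comes with each control period).
- env.get_image(name): name is "scene" or "top"; returns the picture (480x640x3 uint8, red, green, blue); there is no depth.
- env.camera_model(name): a dict with "camera_matrix" (3x3 intrinsics, pixels), "k1" (the pictures are not rectified: a ray, as slopes to the right and down, at radius r is drawn at 1 + k1 r^2 times it, then the intrinsics apply), "R" (3x3) and "t" (3): a world point X has camera coordinates R X + t. Camera axes: x right, y down, z forward; pixel columns grow to the right and rows downward; lengths in m; the calibration is good to about 2 mm. A picture is of the moment at which its call begins. camera_model takes no time and is no camera call.
- env.close_job(): hands the job in, once; it reports no verdict.
The state is a dict: "time_s": time; "q": joint angles; "qvel": joint speeds; "joint_efforts": joint torques, N m; "position": TCP position; "tool_rot": TCP orientation; "ft_force": force on the tool from outside, world axes, zero at the start; "wrist_torque": the same for the moment, N m; "grip_width": finger opening in m.
Only numpy, scipy, OpenCV 4.12 (cv2) and the standard library are available. Lean on these libraries where they do the work, as an engineer would, in place of code of your own. Each camera call takes 0.05 s, during which the arm holds its last target.

### The job

Dry lay-up for a striped serving board: stand the four full-length wooden strips on edge across the bars of the clamp, between its fixed head and its sliding jaw, dark and pale in turn with a dark one next to the fixed head, all parallel to the head and centred on the clamp so that their ends are level. Then slide the jaw up until the strips are packed tight together with no gaps, and let go of it. The two short strips are left-overs: leave them lying where they are.

Things in the scene. Friction and masses are not known exactly. Their poses are not given: they have to be found in the camera images.
- dark_1: A full-length dark brown wooden strip, 160 x 20 x 32 mm (own x, y, z; about 75 g), loose, standing on edge: x runs along its length, y across its 20 mm width, z up; origin at the centre of its underside. Gripped across the 20 mm.
- dark_2: A second dark brown strip, the same as dark_1 in every way and interchangeable with it.
- pale_1: A full-length pale wooden strip, same size, mass and axes as dark_1.
- pale_2: A second pale strip, the same as pale_1 and interchangeable with it.
- short_dark: A left-over dark brown strip, only 95 mm long, else of the same section and axes (95 x 20 x 32 mm). Not used; not to be moved.
- short_pale: A left-over pale strip, only 95 mm long (95 x 20 x 32 mm). Not used; not to be moved.
- clamp: Bar clamp, fixed, raised on two wooden bearers: two aluminium bars along own y (centre lines x = +-45 mm, 20 mm wide, flat tops 58 mm above the bench); across one end the blue fixed head (150 mm in x, top 86 mm above the bench, screw behind it). Origin on the bench under the middle of the head's face; y points along the bars from that face to the jaw, z up. Four strips packed take up 80 mm.
- jaw (a joint): The blue jaw that slides on the bars: value in m = clear gap between the faces of head and jaw (jaw face at clamp y = value). Starts at 0.22 to 0.235 and shrinks as the jaw goes towards the head. 150 mm long in clamp x, top 87 mm above the bench. Slides with about 4 N of friction, stays where left, and pushes along the strips in front of it.
- jaw_grip (a point): Middle of the jaw's upright red grip, 108 mm above the bench, 37 mm behind the jaw's face (towards clamp +y); axes as the clamp's. The grip is 18 mm thick along y and 52 mm wide along x, its top is 122 mm above the bench; all round it is lower than 88 mm. Pinch it across the 18 mm from above.

How it is judged:
By the outcome, as a careful person would: the job done as asked, in the order asked, and still so for the second after the job is handed in, with the robot touching nothing.
It also fails if it takes over 109 s, if anything falls off the work surface, if the arm or the gripper's body presses on something with over 40 N, if the wrist force passes 120 N, or if a joint passes its speed limit or range.

## Working session

There is one attempt and no reset: what is moved stays moved. The work goes in short steps, Python scripts to look and compute and a tool call to move; the robot and the scene stay as the last step left them, time stands still between calls to the robot, and variables do not carry over. Pictures are saved under pics/ and viewed, and the job is handed in when it is done.

Besides the shell and the picture viewer there is one more tool, called after "Emit:" as name(argument=value, ...) on one line, values as JSON. servo_tool: Moves the arm, as the interface text tells. Its arguments: {"type":"object","properties":{"rows":{"type":"array","items":{"type":"number"}},"force":{"type":"number"}},"required":["rows"]}

```bash
mkdir -p pics; python3 - <<'E'
from rig import env
import cv2
for n in("scene","top"):
    cv2.imwrite(f"pics/{n}0.png",env.get_image(n)[:,:,::-1]); print(env.camera_model(n))
print(env.observe())
E
```

```text
{'camera_matrix': array([[517.92776564,   0.        , 319.41745896],
       [  0.        , 517.92776564, 242.72825308],
       [  0.        ,   0.        ,   1.        ]]), 'k1': -0.13149926723131194, 'R': array([[-0.621622  , -0.78314652,  0.01635886],
       [-0.3874157 ,  0.28922584, -0.87536135],
       [ 0.68080479, -0.55048155, -0.4831924 ]]), 't': array([0.31945733, 0.28599467, 1.03640469])}
{'camera_matrix': array([[461.41460965,   0.        , 315.43868158],
       [  0.        , 461.41460965, 235.96354551],
       [  0.        ,   0.        ,   1.        ]]), 'k1': -0.025603232989838985, 'R': array([[-0.00813279, -0.9998216 , -0.01704785],
       [-0.99567026,  0.00967538, -0.09245067],
       [ 0.09259913,  0.01622215, -0.99557132]]), 't': array([0.02723001, 0.49505099, 1.12607064])}
{'time_s': 0.1, 'q': array([-8.39561771e+01,  2.18395159e+01,  7.43799685e+01,  1.36085214e-03,
        8.38586364e+01, -1.23367410e+01]), 'qvel': array([ 0.03183063, -0.02433396, -0.05048744, -0.01138584, -0.0024845 ,
        0.06204918]), 'joint_efforts': array([ 2.38886663e-03, -4.49223018e+01, -2.31655884e+01, -2.30189517e-04,
        3.66515524e-03, -1.09538882e-05]), 'position': array([ 0.17339645, -0.52167385,  0.23075376]), 'tool_rot': array([[-9.48983858e-01, -1.20074140e-04,  3.15324630e-01],
       [-3.15324496e-01,  1.35837207e-03, -9.48982938e-01],
       [-3.14379861e-04, -9.99999070e-01, -1.32693548e-03]]), 'ft_force': array([ 0.11238569, -0.01308608,  1.63371795]), 'wrist_torque': array([-0.01919832,  0.01414261,  0.0328411 ]), 'grip_width': 0.08546870194974636}
```

View pics/scene0.png

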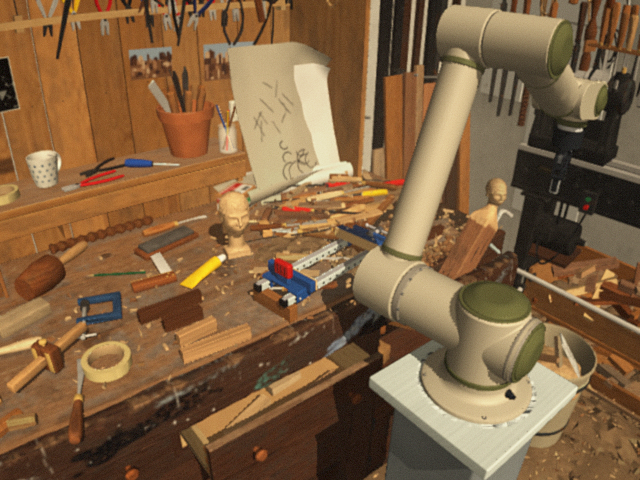

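View pics/top0.png

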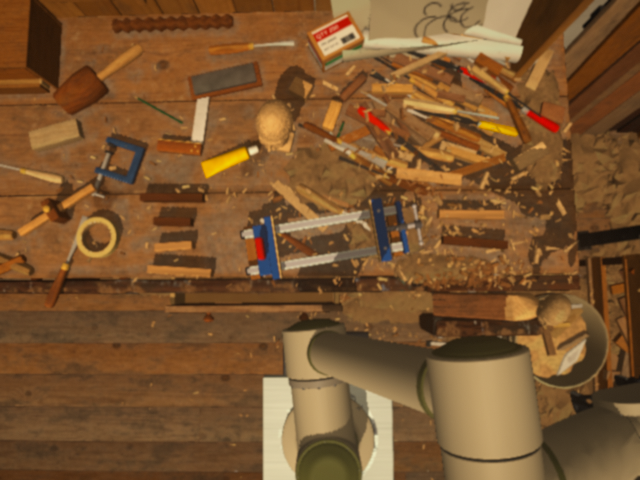

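```bash
python3 - <<'E'
import cv2
a=cv2.imread("pics/top0.png")
def crop(x0,y0,x1,y1,s,n):
    c=cv2.resize(a[y0:y1,x0:x1],None,fx=s,fy=s,interpolation=cv2.INTER_CUBIC)
    for x in range((x0+9)//10*10,x1,10):
        cv2.putText(c,str(x),(int((x-x0)*s),8),0,.3,(0,255,255)); cv2.line(c,(int((x+.5-x0)*s),10),(int((x+.5-x0)*s),14),(0,255,255))
    for y in range((y0+9)//10*10,y1,10):
        cv2.putText(c,str(y),(0,int((y+.5-y0)*s)),0,.3,(0,255,255)); cv2.line(c,(22,int((y+.5-y0)*s)),(26,int((y+.5-y0)*s)),(0,255,255))
    cv2.imwrite(n,c)
crop(130,180,230,285,5,"pics/c1.png")
crop(420,195,520,260,8,"pics/c2.png")
crop(230,185,430,285,4,"pics/c3.png")
E
```

```text
(no output)
```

View pics/c1.png

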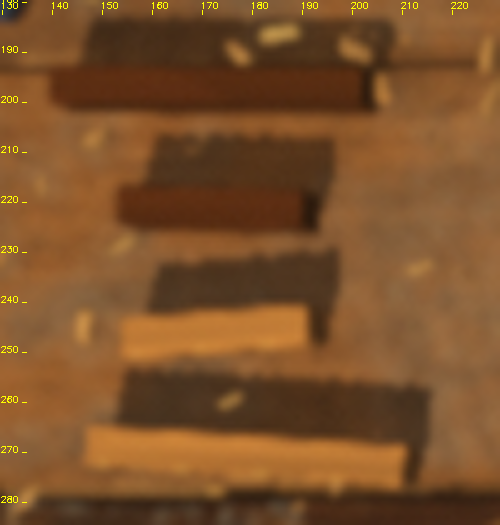

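View pics/c2.png

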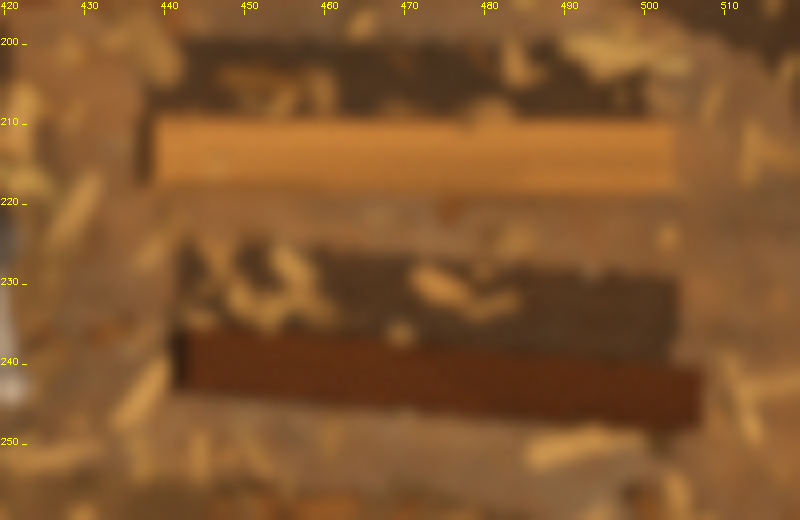

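View pics/c3.png

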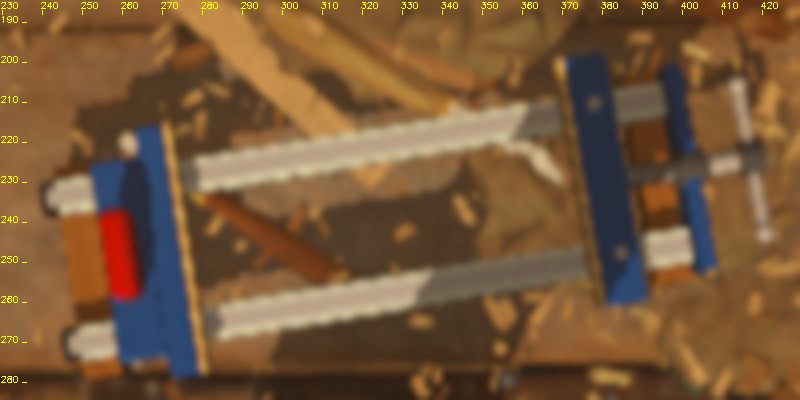

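```bash
cat > h.py <<'E'
import numpy as np, cv2
from rig import env
def cam(n="top"):
    m=env.camera_model(n); return m["camera_matrix"],m["k1"],np.array(m["R"]),np.array(m["t"])
def proj(X,n="top"):
    K,k,R,t=cam(n); X=np.atleast_2d(X)
    return cv2.projectPoints(X.astype(float),cv2.Rodrigues(R)[0],t,K,np.array([k,0,0,0.]))[0][:,0]
def unproj(p,z,n="top"):
    K,k,R,t=cam(n)
    u=cv2.undistortPoints(np.array(p,float).reshape(-1,1,2),K,np.array([k,0,0,0.]))[:,0]
    d=np.c_[u,np.ones(len(u))]@R; C=-R.T@t
    return C+d*((z-C[2])/d[:,2])[:,None]
def box(c,yaw,L,z0,z1,w=.02):
    y=np.deg2rad(yaw);a=np.array([np.cos(y),np.sin(y)]);b=np.array([-a[1],a[0]])
    f=[c+a*i*L/2+b*j*w/2 for i,j in((1,1),(1,-1),(-1,-1),(-1,1))]
    return np.array([[*p,z0] for p in f]),np.array([[*p,z1] for p in f])
def show(img,x0,y0,x1,y1,s,name,boxes=(),pts=()):
    c=cv2.resize(img[y0:y1,x0:x1],None,fx=s,fy=s,interpolation=cv2.INTER_CUBIC)
    T=lambda p:np.round((p-np.array([x0-.5,y0-.5]))*s).astype(int)
    for lo_hi in boxes:
        for q in lo_hi: cv2.polylines(c,[T(proj(q))],True,(0,255,0),1)
    for q in pts: cv2.circle(c,tuple(int(v) for v in T(proj(q))[0]),3,(255,0,255),1)
    for x in range((x0+9)//10*10,x1,10): cv2.putText(c,str(x),(int((x+.5-x0)*s),8),0,.3,(0,255,255))
    for y in range((y0+9)//10*10,y1,10): cv2.putText(c,str(y),(0,int((y+.5-y0)*s)),0,.3,(0,255,255))
    cv2.imwrite(name,c)
E
cat > m.py <<'E'
from h import *
q={'A':(5,130,180,[(50,68),(361,68),(363,110),(62,110)]),
'sd':(5,130,180,[(118,186),(302,190),(302,230),(118,222)]),
'sp':(5,130,180,[(120,317),(307,305),(309,346),(122,360)]),
'B':(5,130,180,[(86,425),(407,446),(405,487),(88,467)]),
'C':(8,420,195,[(155,122),(676,125),(678,190),(152,186)]),
'D':(8,420,195,[(187,332),(705,372),(702,432),(187,390)])}
B=[]
print("cam",-cam()[2].T@cam()[3])
for n,(s,x0,y0,p) in q.items():
    P=unproj(np.array(p)/s+[x0-.5,y0-.5],.032)
    l=(P[0]+P[3]-P[1]-P[2])/2
    yaw=np.degrees(np.arctan2(l[1],l[0])); c=P.mean(0)[:2]
    print(n,c.round(4),yaw.round(2),"L",np.linalg.norm(l).round(4),"w",np.linalg.norm((P[0]+P[1]-P[2]-P[3])/2).round(4))
    B.append(box(c,yaw,.095 if n[0]=='s' else .16,0,.032))
f=lambda p,z:unproj(np.array(p)/4+[229.5,184.5],z)
H=f([(568,60),(609,303)],.086);J=f([(163,123),(198,375)],.087)
for nm,E in(("head",H),("jaw",J)):
    d=E[0]-E[1];print(nm,E.mean(0).round(4),"xaxis yaw",np.degrees(np.arctan2(d[1],d[0])).round(2),np.linalg.norm(d).round(4))
bars=f([(400,118),(400,147),(400,274),(400,305)],.058);print(bars.round(4))
a=cv2.imread("pics/top0.png")
show(a,130,180,230,285,5,"pics/o1.png",B);show(a,420,195,520,260,8,"pics/o2.png",B)
E
python3 m.py
```

```text
cam [0.38885585 0.00416806 1.16731564]
A [0.5955 0.3841] 89.28 L 0.1554 w 0.0218
sd [0.5358 0.3821] 87.52 L 0.0931 w 0.0191
sp [0.4731 0.3785] 93.44 L 0.094 w 0.021
B [0.4114 0.3615] 85.96 L 0.1599 w 0.0205
C [ 0.5454 -0.364 ] 89.06 L 0.162 w 0.0202
D [ 0.4753 -0.3704] 84.88 L 0.1591 w 0.0182
head [ 0.5029 -0.1222  0.086 ] xaxis yaw 8.36 0.1455
jaw [0.4653 0.118  0.087 ] xaxis yaw 7.89 0.1501
[[ 0.5452 -0.0123  0.058 ]
 [ 0.5275 -0.0121  0.058 ]
 [ 0.4505 -0.0112  0.058 ]
 [ 0.4319 -0.011   0.058 ]]
```

```bash
python3 -c "
import cv2,numpy as np
a=cv2.imread('pics/o1.png');b=cv2.imread('pics/o2.png')
a=cv2.resize(a,None,fx=.8,fy=.8);b=cv2.resize(b,(400,260))
c=np.zeros((420,800,3),np.uint8);c[:a.shape[0],:a.shape[1]]=a;c[:260,400:]=b;cv2.imwrite('pics/o12.png',c)"
```

```text
(no output)
```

View pics/o12.png

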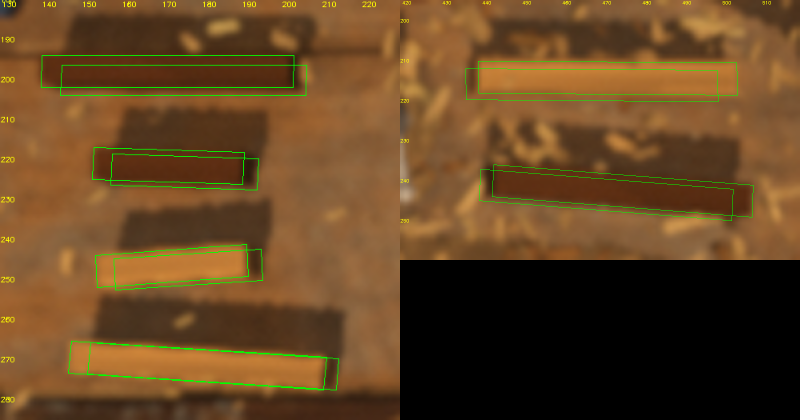

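```bash
python3 - <<'E'
from h import *
a=cv2.imread("pics/top0.png")
show(a,240,210,290,285,8,"pics/j1.png");show(a,362,190,412,265,8,"pics/j2.png")
cv2.imwrite("pics/j12.png",np.hstack([cv2.imread("pics/j1.png"),cv2.imread("pics/j2.png")]))
E
```

```text
(no output)
```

View pics/j12.png

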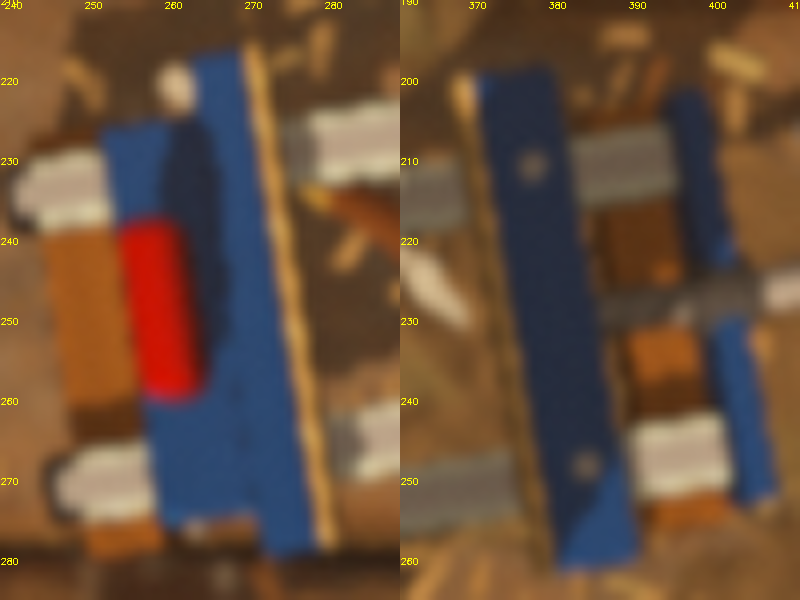

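```bash
python3 - <<'E'
from h import *
g=lambda p,x0,y0,z:unproj(np.array(p)/8+[x0-.5,y0-.5],z)
H=g([(53,72),(147,570)],362,190,.085);J=g([(264,42),(337,548)],240,210,.086)
G=g([(118,220),(182,218),(208,395),(147,402)],240,210,.122)
for nm,E in(("head",H),("jaw",J)):
    d=E[0]-E[1];print(nm,E.mean(0).round(4),"yaw",np.degrees(np.arctan2(d[1],d[0])).round(2),np.linalg.norm(d).round(4))
d=J.mean(0)-H.mean(0);print("gap",np.linalg.norm(d[:2]),np.degrees(np.arctan2(-d[0],d[1])))
print("grip",G.mean(0),np.linalg.norm(G[0]-G[1]),np.linalg.norm(G[1]-G[2]),np.degrees(np.arctan2(*(G[1]-G[2])[1::-1])))
d=J.mean(0)-G.mean(0);print("grip->jaw",np.linalg.norm(d[:2]))
f=lambda p:unproj(np.array(p)/4+[229.5,184.5],.058)
for e in([(200,158),(560,99)],[(200,192),(560,130)],[(215,308),(590,247)],[(218,341),(590,274)]):
    P=f(e);d=P[0]-P[1];print(np.degrees(np.arctan2(-d[0],d[1])).round(2),P.mean(0).round(4))
E
```

```text
head [ 0.5037 -0.1162  0.085 ] yaw 9.49 0.1497
jaw [0.4662 0.1124 0.086 ] yaw 8.17 0.1509
gap 0.23159556801953612 9.308771200192012
grip [0.45964643 0.147676   0.122     ] 0.01830430126524369 0.051065863503476736 8.467118514177717
grip->jaw 0.03590953820051973
8.79 [ 5.389e-01 -1.000e-04  5.800e-02]
9.26 [5.191e-01 1.000e-04 5.800e-02]
8.72 [ 0.4484 -0.0127  0.058 ]
9.69 [ 0.4304 -0.0134  0.058 ]
```

Top view: the long dark strip A is at about (171,197) and the long pale B at (179,271). Pale C is at (472,214) and dark D at (475,242). The fixed head is on the right (≈376,230) and the jaw with its red grip on the left (≈259,248). The shorts are at (172,221) and (173,246).

Emit:
servo_tool(rows=[0.5,0.0302,0.0151,-0.005,0,0,6.65,0.5,0.0302,0.0151,-0.005,0,0,6.65,0.5,0.0302,0.0151,-0.005,0,0,6.65,0.5,0.0302,0.0151,-0.005,0,0,6.65,0.5,0.0302,0.0151,-0.005,0,0,6.65,0.5,0.0302,0.0151,-0.005,0,0,6.65,0.5,0.0302,0.0151,-0.005,0,0,6.65,0.5,0.0302,0.0151,-0.005,0,0,6.65,0.5,0.0302,0.0151,-0.005,0,0,6.65,0.5,0.0302,0.0151,-0.005,0,0,6.65], force=40)

```text
time_s: 0.93
position: [0.4767, -0.3698, 0.1807]
tool_rot: [[-0.083, -0.001, 0.997], [-0.997, 0.001, -0.083], [-0.001, -1.0, -0.001]]
ft_force: [0.2, -0.9, -0.9]
grip_width: 0.0426
```

Emit:
servo_tool(rows=[0.5,-0.0012,-0.0006,-0.035,0,0,0,0.5,0,0,-0.035,0,0,0,0.5,0,0,-0.035,0,0,0,0.5,0,0,-0.03,0,0,0,0.5,0,0,0,0,0,0])

```text
time_s: 1.35
position: [0.472, -0.369, 0.0404]
tool_rot: [[-0.089, -0.007, 0.996], [-0.996, 0.009, -0.089], [-0.008, -1.0, -0.008]]
ft_force: [-0.6, 0.8, -0.1]
grip_width: 0.0426
```

```bash
python3 - <<'E'
from h import *
a=env.get_image("top")[:,:,::-1].copy();s=env.get_image("scene")[:,:,::-1]
cv2.imwrite("pics/top1.png",a);show(a,400,170,540,270,5,"pics/t1.png");cv2.imwrite("pics/s1.png",s)
E
```

```text
(no output)
```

View pics/t1.png

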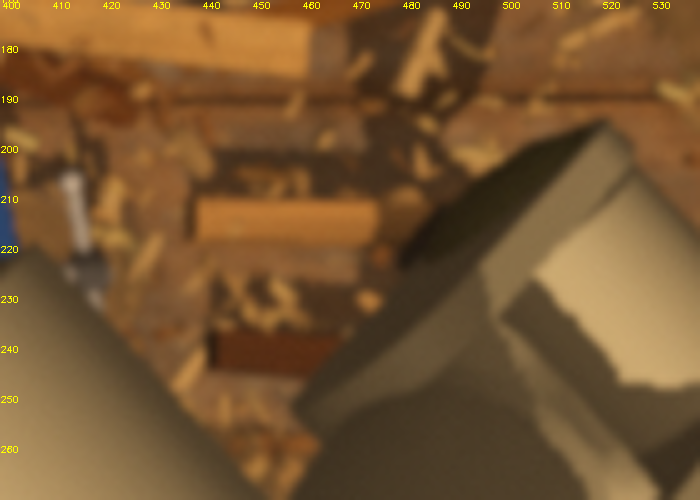

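Emit:
servo_tool(rows=[0.5,0,0,0,0,0,0,0.5,0,0,0,0,0,0])

```text
time_s: 1.62
position: [0.475, -0.3724, 0.0486]
tool_rot: [[-0.089, 0.003, 0.996], [-0.996, -0.003, -0.089], [0.003, -1.0, 0.003]]
ft_force: [-0.1, -0.1, 1.0]
grip_width: 0.0426
```

Emit:
servo_tool(rows=[0.5,0,0,-0.005,0,0,0,0.5,0,0,-0.01,0,0,0,0.5,0,0,-0.01,0,0,0,0.5,0,0,-0.01,0,0,0,0.5,0,0,-0.004,0,0,0,0.5,0,0,0,0,0,0,0.5,0,0,0,0,0,0,0.5,0,0,0,0,0,0])

```text
time_s: 2.28
position: [0.4744, -0.3717, 0.0076]
tool_rot: [[-0.089, 0.0, 0.996], [-0.996, -0.0, -0.089], [0.0, -1.0, 0.0]]
ft_force: [0.1, 0.6, 0.2]
grip_width: 0.0428
```

Emit:
servo_tool(rows=[0,0,0,0,0,0,0,0,0,0,0,0,0,0,0,0,0,0,0,0,0,0,0,0,0,0,0,0,0,0,0,0,0,0,0,0,0,0,0,0,0,0])

```text
time_s: 2.78
position: [0.4745, -0.3718, 0.0079]
tool_rot: [[-0.089, 0.001, 0.996], [-0.996, -0.001, -0.089], [0.001, -1.0, 0.001]]
ft_force: [0.5, 0.1, 6.0]
grip_width: 0.0196
```

Emit:
servo_tool(rows=[0,0,0,0.012,0,0,0,0,0,0,0.03,0,0,0,0,0,0,0.04,0,0,0,0,0,0,0.04,0,0,0,0,0,0,0.03,0,0,0,0,0,0,0.01,0,0,0,0,0.0018,0.01,0,0,0,-3.5,0,0.0018,0.0248,0,0,0,-6.3,0,0.0018,0.0248,0,0,0,-6.3,0,0.0018,0.0248,0,0,0,-6.3])

```text
time_s: 3.62
position: [0.4809, -0.2859, 0.1681]
tool_rot: [[-0.467, -0.002, 0.884], [-0.884, 0.002, -0.467], [-0.001, -1.0, -0.002]]
ft_force: [0.8, 0.1, 0.3]
grip_width: 0.0195
```

Emit:
servo_tool(rows=[0,0.0018,0.0248,0,0,0,-6.3,0,0.0018,0.0248,0,0,0,-6.3,0,0.0018,0.0248,0,0,0,-6.3,0,0.0018,0.0248,0,0,0,-6.3,0,0.0018,0.0248,0,0,0,-6.3,0,0.0018,0.0248,0,0,0,-6.3,0,0.0018,0.0248,0,0,0,-6.3,0,0.0018,0.0248,0,0,0,-6.3,0,0,0.008,0,0,0,-3,0,0,0,0,0,0,0])

```text
time_s: 4.45
position: [0.4952, -0.0787, 0.1685]
tool_rot: [[-0.987, -0.002, 0.159], [-0.159, 0.001, -0.987], [0.002, -1.0, -0.001]]
ft_force: [-0.5, -0.5, -0.2]
grip_width: 0.0193
```

Emit:
servo_tool(rows=[0,0,0,0,0,0,0,0,0,0,0,0,0,0,0,0,0,0,0,0,0])

```text
time_s: 4.7
position: [0.4958, -0.0816, 0.169]
tool_rot: [[-0.987, -0.0, 0.158], [-0.158, 0.0, -0.987], [0.0, -1.0, -0.0]]
ft_force: [0.3, 0.4, -1.5]
grip_width: 0.0193
```

Emit:
servo_tool(rows=[0,0,0,-0.01,0,0,0,0,0,0,-0.025,0,0,0,0,0,0,-0.025,0,0,0,0,0,0,-0.02,0,0,0,0,0,0,-0.01,0,0,0,0,0,0,-0.005,0,0,0,0,0,0,0,0,0,0,0,0,0,0,0,0,0,0,0,0,0,0,0,0])

```text
time_s: 5.45
position: [0.4963, -0.0811, 0.0751]
tool_rot: [[-0.987, 0.002, 0.158], [-0.158, -0.001, -0.987], [-0.001, -1.0, 0.001]]
ft_force: [-0.1, 0.4, -0.6]
grip_width: 0.0194
```

```bash
python3 - <<'E'
from h import *
s=env.get_image("scene")[:,:,::-1].copy()
cv2.imwrite("pics/s2.png",cv2.resize(s[200:340,220:420],None,fx=4,fy=4,interpolation=cv2.INTER_CUBIC))
E
```

```text
(no output)
```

View pics/s2.png

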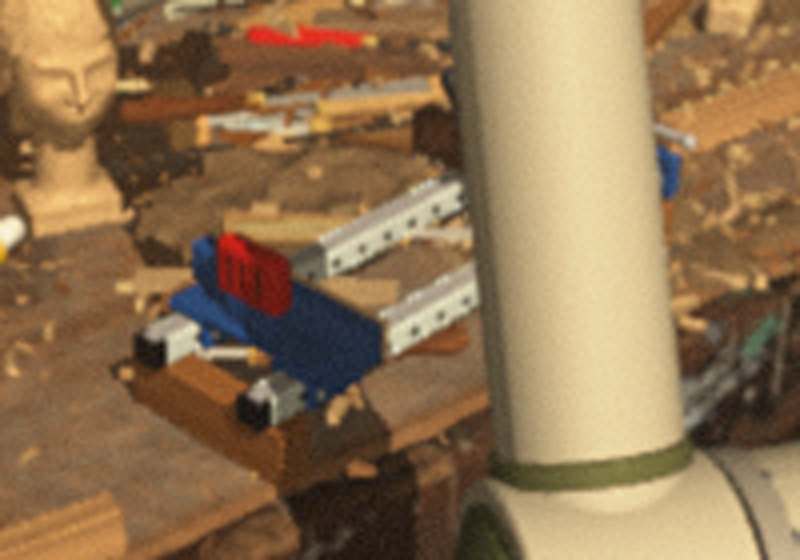

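The scene camera is blocked by the arm at the head end, so I'll feel for the contact: go down by steps and watch the force.

Emit:
servo_tool(rows=[0,0,0,-0.003,0,0,0,0,0,0,-0.003,0,0,0,0,0,0,-0.002,0,0,0,0,0,0,0,0,0,0,0,0,0,0,0,0,0,0,0,0,0,0,0,0])

```text
time_s: 6.0
position: [0.4958, -0.0807, 0.0663]
tool_rot: [[-0.987, -0.0, 0.158], [-0.158, 0.0, -0.987], [0.0, -1.0, -0.0]]
ft_force: [0.6, -0.7, -0.7]
grip_width: 0.0193
```

Emit:
servo_tool(rows=[0,0,0,-0.001,0,0,0,0,0,0,0,0,0,0,0,0,0,0,0,0,0])

```text
time_s: 6.25
position: [0.4959, -0.0807, 0.0659]
tool_rot: [[-0.987, 0.001, 0.158], [-0.158, -0.0, -0.987], [-0.001, -1.0, 0.0]]
ft_force: [-1.6, 0.5, 6.7]
grip_width: 0.0192
```

Emit:
servo_tool(rows=[0.36,0,0,0,0,0,0,0.36,0,0,0,0,0,0,0.36,0,0,0,0,0,0,0.36,0,0,0.005,0,0,0,0.36,0,0,0.015,0,0,0,0.36,0,0,0.03,0,0,0,0.36,0,0,0.035,0,0,0,0.36,0,0,0.02,0,0,0,0.36,0,0,0,0,0,0,0.36,0,0,0,0,0,0])

```text
time_s: 7.08
position: [0.4961, -0.0808, 0.1712]
tool_rot: [[-0.987, 0.002, 0.158], [-0.158, -0.001, -0.987], [-0.002, -1.0, 0.001]]
ft_force: [0.5, 0.7, 0.0]
grip_width: 0.0307
```

Emit:
servo_tool(rows=[0.36,0.002,-0.012,0,0,0,3.3,0.36,0.0041,-0.024,0,0,0,6.67,0.5,0.0041,-0.024,0,0,0,6.67,0.5,0.0041,-0.024,0,0,0,6.67,0.5,0.0041,-0.024,0,0,0,6.67,0.5,0.0041,-0.024,0,0,0,6.67,0.5,0.0041,-0.024,0,0,0,6.67,0.5,0.0041,-0.024,0,0,0,6.67,0.5,0.0041,-0.024,0,0,0,6.67,0.5,0.0041,-0.024,0,0,0,6.67])

```text
time_s: 7.92
position: [0.5343, -0.3096, 0.1685]
tool_rot: [[-0.297, -0.002, 0.955], [-0.955, 0.002, -0.297], [-0.001, -1.0, -0.003]]
ft_force: [-0.2, 0.1, 0.3]
grip_width: 0.0428
```

Emit:
servo_tool(rows=[0.5,0.0041,-0.024,0,0,0,6.67,0.5,0.0041,-0.024,0,0,0,6.67,0.5,0.0041,-0.024,0,0,0,6.67,0.5,0.002,-0.007,-0.02,0,0,3.3,0.5,0,0,-0.035,0,0,0,0.5,0,0,-0.035,0,0,0,0.5,0,0,-0.02,0,0,0,0.5,0,0,-0.01,0,0,0,0.5,0,0,0,0,0,0,0.5,0,0,0,0,0,0])

```text
time_s: 8.75
position: [0.5492, -0.3878, 0.0504]
tool_rot: [[0.1, -0.0, 0.995], [-0.995, 0.0, 0.1], [-0.0, -1.0, -0.0]]
ft_force: [0.6, -0.7, 0.9]
grip_width: 0.0426
```

Emit:
servo_tool(rows=[0.5,0,0,0,0,0,0,0.5,0,0,0,0,0,0,0.5,0,0,0,0,0,0])

```text
time_s: 9.0
position: [0.5494, -0.3881, 0.0517]
tool_rot: [[0.1, 0.002, 0.995], [-0.995, -0.002, 0.1], [0.002, -1.0, 0.001]]
ft_force: [0.2, 0.2, -0.4]
grip_width: 0.0428
```

Emit:
servo_tool(rows=[0.5,-0.002,0.012,0,0,0,-3.3,0.5,-0.002,0.012,0,0,0,-3.3,0.5,0,0,0,0,0,0,0.5,0,0,-0.01,0,0,0,0.5,0,0,-0.015,0,0,0,0.5,0,0,-0.013,0,0,0,0.5,0,0,-0.006,0,0,0,0.5,0,0,0,0,0,0,0.5,0,0,0,0,0,0,0.5,0,0,0,0,0,0])

```text
time_s: 9.83
position: [0.5454, -0.3643, 0.007]
tool_rot: [[-0.015, 0.001, 1.0], [-1.0, -0.001, -0.015], [0.001, -1.0, 0.001]]
ft_force: [0.4, -0.1, 0.2]
grip_width: 0.0425
```

Emit:
servo_tool(rows=[0,0,0,0,0,0,0,0,0,0,0,0,0,0,0,0,0,0,0,0,0,0,0,0,0,0,0,0,0,0,0,0,0,0,0,0,0,0,0,0,0,0])

```text
time_s: 10.33
position: [0.5454, -0.3641, 0.0072]
tool_rot: [[-0.015, 0.001, 1.0], [-1.0, -0.001, -0.015], [0.001, -1.0, 0.001]]
ft_force: [0.4, -0.3, 6.1]
grip_width: 0.0194
```

Emit:
servo_tool(rows=[0,0,0,0.012,0,0,0,0,0,0,0.03,0,0,0,0,0,0,0.04,0,0,0,0,0,0,0.04,0,0,0,0,0,0,0.03,0,0,0,0,0,0,0.011,0,0,0,0,-0.0021,0.0127,0,0,0,-3.08,0,-0.0043,0.0253,0,0,0,-6.15,0,-0.0043,0.0253,0,0,0,-6.15,0,-0.0043,0.0253,0,0,0,-6.15])

```text
time_s: 11.17
position: [0.5294, -0.274, 0.1697]
tool_rot: [[-0.387, -0.0, 0.922], [-0.922, 0.0, -0.387], [-0.0, -1.0, -0.0]]
ft_force: [0.2, -0.7, -0.9]
grip_width: 0.0192
```

Emit:
servo_tool(rows=[0,-0.0043,0.0253,0,0,0,-6.15,0,-0.0043,0.0253,0,0,0,-6.15,0,-0.0043,0.0253,0,0,0,-6.15,0,-0.0043,0.0253,0,0,0,-6.15,0,-0.0043,0.0253,0,0,0,-6.15,0,-0.0043,0.0253,0,0,0,-6.15,0,-0.0043,0.0253,0,0,0,-6.15,0,-0.0043,0.0253,0,0,0,-6.15,0,-0.0043,0.0253,0,0,0,-6.15,0,-0.0021,0.0127,0,0,0,-3.08])

```text
time_s: 12.0
position: [0.4881, -0.0322, 0.1699]
tool_rot: [[-0.988, -0.001, 0.155], [-0.155, 0.001, -0.988], [0.0, -1.0, -0.001]]
ft_force: [0.2, 0.3, -1.3]
grip_width: 0.0189
```

Emit:
servo_tool(rows=[0,0,0,0,0,0,0,0,0,0,0,0,0,0,0,0,0,0,0,0,0,0,0,0,0,0,0,0])

```text
time_s: 12.33
position: [0.4894, -0.0356, 0.1694]
tool_rot: [[-0.987, 0.0, 0.159], [-0.159, -0.0, -0.987], [-0.0, -1.0, 0.0]]
ft_force: [0.3, 0.8, -0.4]
grip_width: 0.0194
```

Emit:
servo_tool(rows=[0,0,0,-0.01,0,0,0,0,0,0,-0.025,0,0,0,0,0,0,-0.025,0,0,0,0,0,0,-0.02,0,0,0,0,0,0,-0.01,0,0,0,0,0,0,-0.005,0,0,0,0,0,0,0,0,0,0,0,0,0,0,0,0,0,0,0,0,0,0,0,0])

```text
time_s: 13.08
position: [0.4898, -0.0351, 0.0751]
tool_rot: [[-0.987, 0.002, 0.159], [-0.159, -0.001, -0.987], [-0.001, -1.0, 0.001]]
ft_force: [-0.1, 0.2, -1.7]
grip_width: 0.0195
```

Emit:
servo_tool(rows=[0,0,0,-0.003,0,0,0,0,0,0,-0.003,0,0,0,0,0,0,-0.0025,0,0,0,0,0,0,0,0,0,0,0,0,0,0,0,0,0,0,0,0,0,0,0,0])

```text
time_s: 13.58
position: [0.4893, -0.0347, 0.0658]
tool_rot: [[-0.987, 0.0, 0.159], [-0.159, -0.0, -0.987], [-0.0, -1.0, 0.0]]
ft_force: [-0.3, 0.4, -1.2]
grip_width: 0.019
```

Emit:
servo_tool(rows=[0,0,0,-0.001,0,0,0,0,0,0,0,0,0,0,0,0,0,0,0,0,0])

```text
time_s: 13.83
position: [0.4894, -0.0348, 0.0652]
tool_rot: [[-0.987, 0.001, 0.159], [-0.159, -0.0, -0.987], [-0.001, -1.0, 0.0]]
ft_force: [-0.6, 0.5, 5.0]
grip_width: 0.0193
```

Emit:
servo_tool(rows=[0.36,0,0,0,0,0,0,0.36,0,0,0,0,0,0,0.36,0,0,0,0,0,0,0.36,0,0,0.005,0,0,0,0.36,0,0,0.015,0,0,0,0.36,0,0,0.03,0,0,0,0.36,0,0,0.035,0,0,0,0.36,0,0,0.02,0,0,0,0.36,0,0,0,0,0,0,0.36,0,0,0,0,0,0])

```text
time_s: 14.67
position: [0.4894, -0.0348, 0.1707]
tool_rot: [[-0.987, 0.002, 0.159], [-0.159, -0.001, -0.987], [-0.002, -1.0, 0.001]]
ft_force: [-0.0, 0.5, -0.3]
grip_width: 0.031
```

Emit:
servo_tool(rows=[0.36,0.0041,0.016,0,0,0,3.08,0.36,0.0081,0.0322,0,0,0,6.16,0.5,0.0081,0.0322,0,0,0,6.16,0.5,0.0081,0.0322,0,0,0,6.16,0.5,0.0081,0.0322,0,0,0,6.16,0.5,0.0081,0.0322,0,0,0,6.16,0.5,0.0081,0.0322,0,0,0,6.16,0.5,0.0081,0.0322,0,0,0,6.16,0.5,0.0081,0.0322,0,0,0,6.16,0.5,0.0081,0.0322,0,0,0,6.16])

```text
time_s: 15.5
position: [0.5658, 0.2726, 0.168]
tool_rot: [[-0.375, -0.003, 0.927], [-0.927, -0.001, -0.375], [0.002, -1.0, -0.002]]
ft_force: [0.4, 0.2, 0.2]
grip_width: 0.0429
```

Emit:
servo_tool(rows=[0.5,0.0081,0.0322,0,0,0,6.16,0.5,0.0081,0.0322,0,0,0,6.16,0.5,0.0081,0.0322,0,0,0,6.16,0.5,0.0041,0.016,-0.02,0,0,3.08,0.5,0,0,-0.035,0,0,0,0.5,0,0,-0.035,0,0,0,0.5,0,0,-0.02,0,0,0,0.5,0,0,-0.01,0,0,0,0.5,0,0,0,0,0,0,0.5,0,0,0,0,0,0])

```text
time_s: 16.33
position: [0.5949, 0.3837, 0.05]
tool_rot: [[-0.013, -0.0, 1.0], [-1.0, 0.0, -0.013], [-0.0, -1.0, -0.0]]
ft_force: [0.6, 0.4, 0.6]
grip_width: 0.0429
```

Emit:
servo_tool(rows=[0.5,0,0,0,0,0,0,0.5,0,0,0,0,0,0,0.5,0,0,0,0,0,0])

```text
time_s: 16.58
position: [0.5952, 0.3839, 0.0513]
tool_rot: [[-0.013, 0.002, 1.0], [-1.0, 0.001, -0.013], [-0.001, -1.0, 0.002]]
ft_force: [-0.2, -0.3, 0.0]
grip_width: 0.0426
```

```bash
python3 - <<'E'
from h import *
a=env.get_image("top")[:,:,::-1].copy()
cv2.imwrite("pics/top3.png",a)
show(a,270,190,400,285,6,"pics/t3.png")
show(a,110,170,230,285,5,"pics/t3b.png")
E
```

```text
(no output)
```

View pics/t3.png

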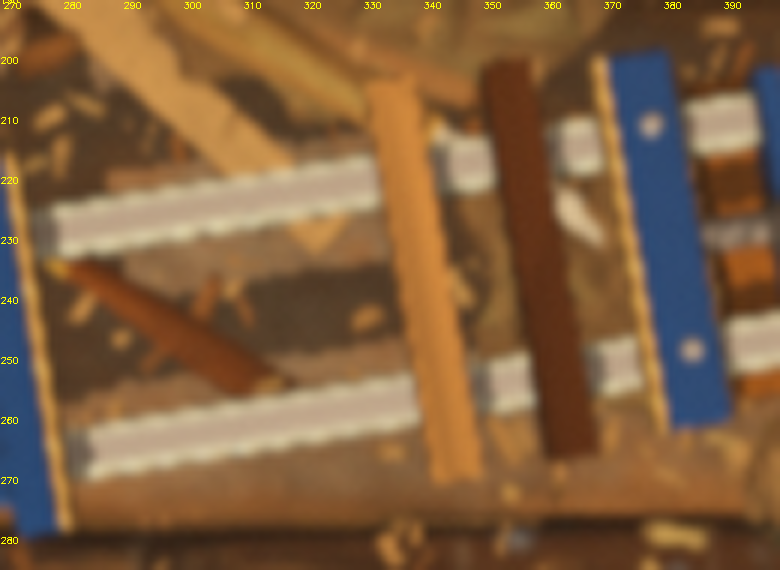

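View pics/t3b.png

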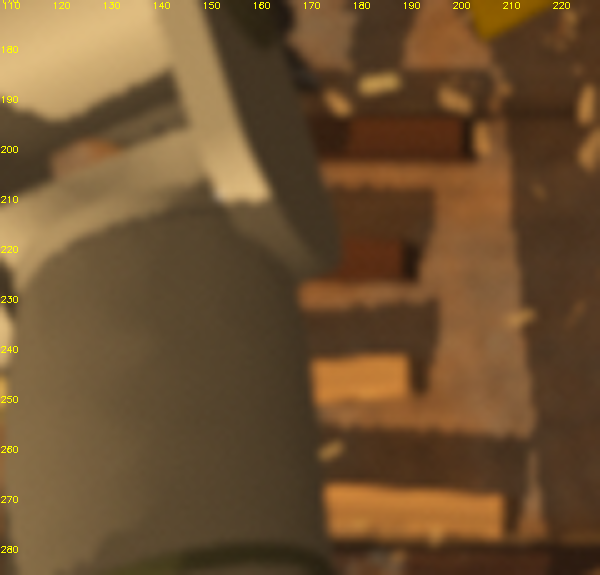

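```bash
cat > cl.py <<'E'
from h import *
O=np.array([.503,-.116]);y=np.deg2rad(9.1);ex=np.array([np.cos(y),np.sin(y)]);ey=np.array([-ex[1],ex[0]])
def loc(p,s,x0,y0,z):
    P=unproj(np.array(p)/s+[x0-.5,y0-.5],z)[:,:2]-O
    return np.c_[P@ex,P@ey]*1000
E
python3 - <<'E'
from cl import *
for n,p,z in(("D",[(485,60),(532,60),(598,455),(546,459)],.09),("C",[(368,80),(415,78),(483,476),(432,482)],.09),("head",[(594,55),(609,55),(666,428),(655,430)],.086),
 ("bar1",[(450,141),(450,193)],.058),("bar2",[(490,358),(490,410)],.058),("bar1",[(200,186),(200,240)],.058),("bar2",[(200,405),(200,454)],.058)):
    q=loc(p,6,270,190,z);print(n,q.round(1).tolist(),"mean",q.mean(0).round(1))
E
```

```text
D [[79.4, 42.6], [76.3, 24.4], [-80.7, 26.3], [-78.8, 46.4]] mean [-0.9 34.9]
C [[79.4, 89.3], [77.0, 71.0], [-81.2, 71.7], [-80.2, 91.5]] mean [-1.3 80.9]
head [[74.8, -0.4], [73.8, -6.3], [-74.7, -2.1], [-74.8, 2.3]] mean [-0.2 -1.6]
bar1 [[54.3, 59.5], [33.5, 63.1]] mean [43.9 61.3]
bar2 [[-34.8, 58.8], [-55.4, 62.4]] mean [-45.1  60.6]
bar1 [[53.3, 162.1], [31.6, 165.7]] mean [ 42.5 163.9]
bar2 [[-34.0, 176.6], [-53.4, 179.8]] mean [-43.7 178.2]
```

Emit:
servo_tool(rows=[0.5,0.0003,0,-0.01,0,0,0,0.5,0,0,-0.015,0,0,0,0.5,0,0,-0.013,0,0,0,0.5,0,0,-0.006,0,0,0,0.5,0,0,0,0,0,0,0.5,0,0,0,0,0,0,0.5,0,0,0,0,0,0])

```text
time_s: 17.22
position: [0.5953, 0.3839, 0.0065]
tool_rot: [[-0.013, 0.001, 1.0], [-1.0, 0.0, -0.013], [-0.0, -1.0, 0.001]]
ft_force: [0.3, -0.4, 1.0]
grip_width: 0.0428
```

Emit:
servo_tool(rows=[0,0,0,0,0,0,0,0,0,0,0,0,0,0,0,0,0,0,0,0,0,0,0,0,0,0,0,0,0,0,0,0,0,0,0,0,0,0,0,0,0,0])

```text
time_s: 17.72
position: [0.5954, 0.3839, 0.0068]
tool_rot: [[-0.013, 0.002, 1.0], [-1.0, 0.001, -0.013], [-0.001, -1.0, 0.002]]
ft_force: [0.5, -0.0, 5.1]
grip_width: 0.0197
```

Emit:
servo_tool(rows=[0,0,0,0.012,0,0,0,0,0,0,0.03,0,0,0,0,0,0,0.04,0,0,0,0,0,0,0.04,0,0,0,0,0,0,0.03,0,0,0,0,0,0,0.011,0,0,0,0,-0.0043,-0.0144,0,0,0,-3.08,0,-0.00865,-0.0288,0,0,0,-6.165,0,-0.00865,-0.0288,0,0,0,-6.165,0,-0.00865,-0.0288,0,0,0,-6.165])

```text
time_s: 18.55
position: [0.5634, 0.2818, 0.1679]
tool_rot: [[-0.384, -0.002, 0.923], [-0.923, -0.001, -0.384], [0.001, -1.0, -0.002]]
ft_force: [1.2, -0.2, 0.4]
grip_width: 0.0195
```

Emit:
servo_tool(rows=[0,-0.00865,-0.0288,0,0,0,-6.165,0,-0.00865,-0.0288,0,0,0,-6.165,0,-0.00865,-0.0288,0,0,0,-6.165,0,-0.00865,-0.0288,0,0,0,-6.165,0,-0.00865,-0.0288,0,0,0,-6.165,0,-0.00865,-0.0288,0,0,0,-6.165,0,-0.00865,-0.0288,0,0,0,-6.165,0,-0.00865,-0.0288,0,0,0,-6.165,0,-0.00865,-0.0288,0,0,0,-6.165,0,-0.0043,-0.0144,0,0,0,-3.08])

```text
time_s: 19.38
position: [0.4811, 0.007, 0.1683]
tool_rot: [[-0.989, -0.002, 0.151], [-0.151, -0.0, -0.989], [0.002, -1.0, -0.0]]
ft_force: [-0.3, 0.1, -1.7]
grip_width: 0.0197
```

Emit:
servo_tool(rows=[0,0,0,0,0,0,0,0,0,0,0,0,0,0,0,0,0,0,0,0,0,0,0,0,0,0,0,0])

```text
time_s: 19.72
position: [0.4826, 0.0102, 0.1686]
tool_rot: [[-0.987, -0.0, 0.16], [-0.16, 0.0, -0.987], [0.0, -1.0, -0.0]]
ft_force: [0.4, 0.2, -0.8]
grip_width: 0.0194
```

Emit:
servo_tool(rows=[0,0,0,-0.01,0,0,0,0,0,0,-0.025,0,0,0,0,0,0,-0.025,0,0,0,0,0,0,-0.02,0,0,0,0,0,0,-0.01,0,0,0,0,0,0,-0.005,0,0,0,0,0,0,-0.003,0,0,0,0,0,0,0,0,0,0,0,0,0,0,0,0,0,0,0,0,0,0,0,0])

```text
time_s: 20.55
position: [0.4829, 0.0093, 0.0715]
tool_rot: [[-0.987, 0.001, 0.158], [-0.158, -0.0, -0.987], [-0.001, -1.0, 0.001]]
ft_force: [-0.2, -0.3, -1.6]
grip_width: 0.019
```

Emit:
servo_tool(rows=[0,0,0,-0.003,0,0,0,0,0,0,-0.002,0,0,0,0,0,0,-0.0015,0,0,0,0,0,0,0,0,0,0,0,0,0,0,0,0,0,0,0,0,0,0,0,0])

```text
time_s: 21.05
position: [0.4826, 0.0093, 0.0648]
tool_rot: [[-0.987, 0.001, 0.158], [-0.158, -0.0, -0.987], [-0.0, -1.0, 0.0]]
ft_force: [-2.4, 0.9, 6.0]
grip_width: 0.0191
```

Emit:
servo_tool(rows=[0.36,0,0,0,0,0,0,0.36,0,0,0,0,0,0,0.36,0,0,0,0,0,0,0.36,0,0,0.005,0,0,0,0.36,0,0,0.015,0,0,0,0.36,0,0,0.03,0,0,0,0.36,0,0,0.035,0,0,0,0.36,0,0,0.02,0,0,0,0.36,0,0,0,0,0,0,0.36,0,0,0,0,0,0])

```text
time_s: 21.88
position: [0.4827, 0.0092, 0.1702]
tool_rot: [[-0.987, 0.002, 0.158], [-0.158, -0.0, -0.987], [-0.002, -1.0, 0.001]]
ft_force: [0.4, 0.4, -0.8]
grip_width: 0.0308
```

Emit:
servo_tool(rows=[0.36,-0.0027,0.0136,0,0,0,2.96,0.36,-0.0055,0.0271,0,0,0,5.915,0.5,-0.0055,0.0271,0,0,0,5.915,0.5,-0.0055,0.0271,0,0,0,5.915,0.5,-0.0055,0.0271,0,0,0,5.915,0.5,-0.0055,0.0271,0,0,0,5.915,0.5,-0.0055,0.0271,0,0,0,5.915,0.5,-0.0055,0.0271,0,0,0,5.915,0.5,-0.0055,0.0271,0,0,0,5.915,0.5,-0.0055,0.0271,0,0,0,5.915])

```text
time_s: 22.72
position: [0.4292, 0.2679, 0.1679]
tool_rot: [[-0.413, -0.003, 0.911], [-0.911, -0.001, -0.413], [0.002, -1.0, -0.002]]
ft_force: [0.3, 0.0, 0.7]
grip_width: 0.0428
```

Emit:
servo_tool(rows=[0.5,-0.0055,0.0271,0,0,0,5.915,0.5,-0.0055,0.0271,0,0,0,5.915,0.5,-0.0055,0.0271,0,0,0,5.915,0.5,-0.0027,0.0136,-0.02,0,0,2.96,0.5,0,0,-0.035,0,0,0,0.5,0,0,-0.035,0,0,0,0.5,0,0,-0.02,0,0,0,0.5,0,0,-0.01,0,0,0,0.5,0,0,0,0,0,0,0.5,0,0,0,0,0,0])

```text
time_s: 23.55
position: [0.4113, 0.3617, 0.0494]
tool_rot: [[-0.07, -0.0, 0.998], [-0.998, -0.0, -0.07], [0.0, -1.0, -0.0]]
ft_force: [0.5, -0.4, 0.5]
grip_width: 0.0428
```

Emit:
servo_tool(rows=[0.5,0,0,0,0,0,0,0.5,0,0,0,0,0,0,0.5,0,0,0,0,0,0])

```text
time_s: 23.8
position: [0.4116, 0.3619, 0.0504]
tool_rot: [[-0.07, 0.002, 0.998], [-0.998, 0.001, -0.07], [-0.001, -1.0, 0.002]]
ft_force: [-0.1, -0.4, -0.9]
grip_width: 0.0427
```

```bash
python3 - <<'E'
from h import *
a=env.get_image("top")[:,:,::-1].copy()
cv2.imwrite("pics/top4.png",a)
show(a,270,190,400,285,6,"pics/t4.png")
show(a,110,170,230,285,5,"pics/t4b.png")
E
```

```text
(no output)
```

View pics/t4.png

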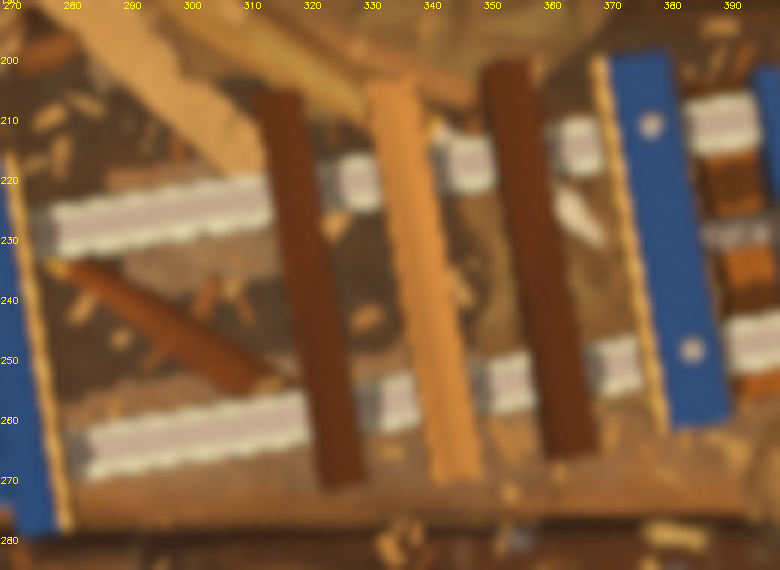

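View pics/t4b.png

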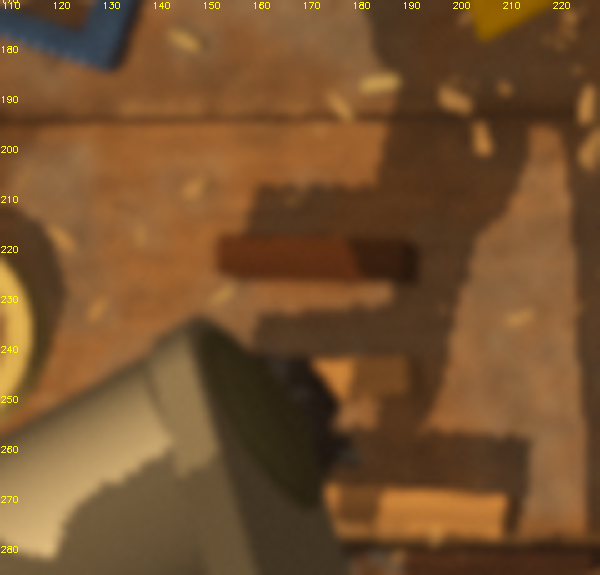

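```bash
python3 - <<'E'
from cl import *
q=loc([(252,92),(298,88),(368,486),(322,492)],6,270,190,.09);print(q.round(1).tolist(),q.mean(0).round(1))
E
```

```text
[[82.4, 135.1], [80.9, 117.0], [-77.6, 116.3], [-76.9, 134.3]] [  2.2 125.7]
```

Emit:
servo_tool(rows=[0.5,0,0,-0.01,0,0,0,0.5,0,0,-0.015,0,0,0,0.5,0,0,-0.013,0,0,0,0.5,0,0,-0.005,0,0,0,0.5,0,0,0,0,0,0,0.5,0,0,0,0,0,0,0.5,0,0,0,0,0,0])

```text
time_s: 24.43
position: [0.4114, 0.3619, 0.0069]
tool_rot: [[-0.07, 0.001, 0.998], [-0.998, 0.001, -0.07], [-0.001, -1.0, 0.001]]
ft_force: [-0.1, -0.3, 0.1]
grip_width: 0.0427
```

Emit:
servo_tool(rows=[0,0,0,0,0,0,0,0,0,0,0,0,0,0,0,0,0,0,0,0,0,0,0,0,0,0,0,0,0,0,0,0,0,0,0,0,0,0,0,0,0,0])

```text
time_s: 24.93
position: [0.4115, 0.3619, 0.007]
tool_rot: [[-0.07, 0.001, 0.998], [-0.998, 0.001, -0.07], [-0.001, -1.0, 0.001]]
ft_force: [-0.3, -0.2, 5.6]
grip_width: 0.0193
```

Emit:
servo_tool(rows=[0,0,0,0.012,0,0,0,0,0,0,0.03,0,0,0,0,0,0,0.04,0,0,0,0,0,0,0.04,0,0,0,0,0,0,0.03,0,0,0,0,0,0,0.011,0,0,0,0,0.0025,-0.0118,0,0,0,-2.96,0,0.0049,-0.0237,0,0,0,-5.915,0,0.0049,-0.0237,0,0,0,-5.915,0,0.0049,-0.0237,0,0,0,-5.915])

```text
time_s: 25.77
position: [0.428, 0.2779, 0.1692]
tool_rot: [[-0.422, -0.0, 0.907], [-0.907, -0.0, -0.422], [0.0, -1.0, -0.0]]
ft_force: [1.0, 0.4, -1.4]
grip_width: 0.0194
```

Emit:
servo_tool(rows=[0,0.0049,-0.0237,0,0,0,-5.915,0,0.0049,-0.0237,0,0,0,-5.915,0,0.0049,-0.0237,0,0,0,-5.915,0,0.0049,-0.0237,0,0,0,-5.915,0,0.0049,-0.0237,0,0,0,-5.915,0,0.0049,-0.0237,0,0,0,-5.915,0,0.0049,-0.0237,0,0,0,-5.915,0,0.0049,-0.0237,0,0,0,-5.915,0,0.0049,-0.0237,0,0,0,-5.915,0,0.0025,-0.0118,0,0,0,-2.96])

```text
time_s: 26.6
position: [0.4752, 0.0515, 0.1692]
tool_rot: [[-0.988, -0.0, 0.151], [-0.151, -0.0, -0.988], [0.0, -1.0, 0.0]]
ft_force: [-0.3, 0.7, -0.6]
grip_width: 0.0191
```

Emit:
servo_tool(rows=[0,0,0,0,0,0,0,0,0,0,0,0,0,0,0,0,0,0,0,0,0,0,0,0,0,0,0,0])

```text
time_s: 26.93
position: [0.4746, 0.0545, 0.1693]
tool_rot: [[-0.987, -0.0, 0.16], [-0.16, 0.0, -0.987], [0.0, -1.0, -0.0]]
ft_force: [0.0, -0.2, -0.8]
grip_width: 0.0192
```

Emit:
servo_tool(rows=[0,0.0005,0,-0.01,0,0,0,0,0,0,-0.025,0,0,0,0,0,0,-0.025,0,0,0,0,0,0,-0.02,0,0,0,0,0,0,-0.01,0,0,0,0,0,0,-0.005,0,0,0,0,0,0,-0.003,0,0,0,0,0,0,0,0,0,0,0,0,0,0,0,0,0,0,0,0,0,0,0,0])

```text
time_s: 27.77
position: [0.4758, 0.0538, 0.0721]
tool_rot: [[-0.987, 0.002, 0.159], [-0.159, -0.0, -0.987], [-0.001, -1.0, 0.0]]
ft_force: [-0.1, 0.2, -1.3]
grip_width: 0.0193
```

Emit:
servo_tool(rows=[0,0,0,-0.003,0,0,0,0,0,0,-0.002,0,0,0,0,0,0,-0.002,0,0,0,0,0,0,0,0,0,0,0,0,0,0,0,0,0,0,0,0,0,0,0,0])

```text
time_s: 28.27
position: [0.4755, 0.0536, 0.065]
tool_rot: [[-0.987, 0.001, 0.158], [-0.158, -0.0, -0.987], [-0.001, -1.0, 0.0]]
ft_force: [-3.0, -0.5, 9.0]
grip_width: 0.0191
```

Emit:
servo_tool(rows=[0.36,0,0,0,0,0,0,0.36,0,0,0,0,0,0,0.36,0,0,0,0,0,0,0.36,0,0,0.005,0,0,0,0.36,0,0,0.015,0,0,0,0.36,0,0,0.03,0,0,0,0.36,0,0,0.02,0,0,0,0.36,0.0036,-0.022,0,0,0,0,0.36,0.0036,-0.0225,0,0,0,0,0.36,0,0,0,0,0,0])

```text
time_s: 29.1
position: [0.4835, 0.0066, 0.135]
tool_rot: [[-0.988, 0.002, 0.156], [-0.156, -0.001, -0.988], [-0.002, -1.0, 0.001]]
ft_force: [0.1, -0.1, 0.3]
grip_width: 0.0306
```

Emit:
servo_tool(rows=[0.36,0,0,0,0,0,0,0.36,0,0,0,0,0,0,0.36,0,0,0,0,0,0])

```text
time_s: 29.35
position: [0.4824, 0.0098, 0.1343]
tool_rot: [[-0.987, -0.0, 0.159], [-0.159, 0.0, -0.987], [0.0, -1.0, -0.0]]
ft_force: [-0.8, -0.8, 0.8]
grip_width: 0.0309
```

Emit:
servo_tool(rows=[0.36,0,0,-0.01,0,0,0,0.36,0,0,-0.02,0,0,0,0.36,0,0,-0.02,0,0,0,0.36,0,0,-0.012,0,0,0,0.36,0,0,-0.005,0,0,0,0.36,0,0,0,0,0,0,0.36,0,0,0,0,0,0,0,0,0,0,0,0,0,0,0,0,0,0,0,0,0,0,0,0,0,0,0])

```text
time_s: 30.18
position: [0.4831, 0.0092, 0.0682]
tool_rot: [[-0.987, 0.002, 0.158], [-0.158, -0.0, -0.987], [-0.002, -1.0, 0.001]]
ft_force: [-0.7, 0.2, 5.8]
grip_width: 0.0193
```

Emit:
servo_tool(rows=[0,0,0,0,0,0,0,0,0,0,0.002,0,0,0,0,0,0,0.002,0,0,0,0,-0.0014,-0.0002,0,0,0,0,0,-0.0014,-0.0002,0,0,0,0,0,0,0,0,0,0,0,0,0,0,-0.002,0,0,0,0,0,0,-0.002,0,0,0,0,0,0,0,0,0,0,0,0,0,0,0,0,0])

```text
time_s: 31.02
position: [0.4798, 0.0087, 0.0682]
tool_rot: [[-0.987, 0.001, 0.158], [-0.158, -0.0, -0.987], [-0.001, -1.0, 0.0]]
ft_force: [-4.9, 0.1, 13.9]
grip_width: 0.0195
```

Emit:
servo_tool(rows=[0.36,0,0,0,0,0,0,0.36,0,0,0,0,0,0,0.36,0,0,0,0,0,0,0.36,0,0,0.005,0,0,0,0.36,0,0,0.015,0,0,0,0.36,0,0,0.03,0,0,0,0.36,0,0,0.035,0,0,0,0.36,0,0,0.02,0,0,0,0.4,-0.0025,0.02,0,0,0,0,0.4,-0.0043,0.03,0,0,0,0])

```text
time_s: 31.85
position: [0.474, 0.0578, 0.1739]
tool_rot: [[-0.988, 0.004, 0.155], [-0.155, -0.001, -0.988], [-0.003, -1.0, 0.001]]
ft_force: [0.9, 0.6, -0.4]
grip_width: 0.0344
```

Emit:
servo_tool(rows=[0.4,-0.0043,0.03,0,0,0,0,0.4,-0.0043,0.03,0,0,0,0,0.4,-0.0025,0.02,0,0,0,0,0.4,-0.001,0.009,0,0,0,0,0.4,0,0,0,0,0,0,0.4,0,0,0,0,0,0,0.4,0,0,0,0,0,0,0.4,0,0,0,0,0,0])

```text
time_s: 32.52
position: [0.4612, 0.1467, 0.1723]
tool_rot: [[-0.988, -0.0, 0.157], [-0.157, -0.0, -0.988], [0.0, -1.0, 0.0]]
ft_force: [-0.0, -0.3, -0.3]
grip_width: 0.034
```

```bash
python3 - <<'E'
from h import *
a=env.get_image("top")[:,:,::-1].copy();s=env.get_image("scene")[:,:,::-1].copy()
cv2.imwrite("pics/top5.png",a)
show(a,270,190,400,285,6,"pics/t5.png")
cv2.imwrite("pics/s5.png",cv2.resize(s[200:340,220:420],None,fx=4,fy=4,interpolation=cv2.INTER_CUBIC))
E
```

```text
(no output)
```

View pics/t5.png

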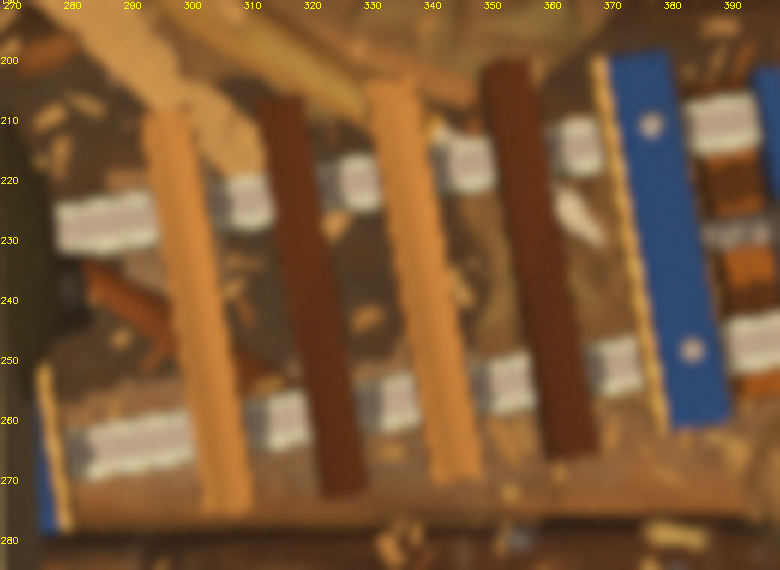

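View pics/s5.png

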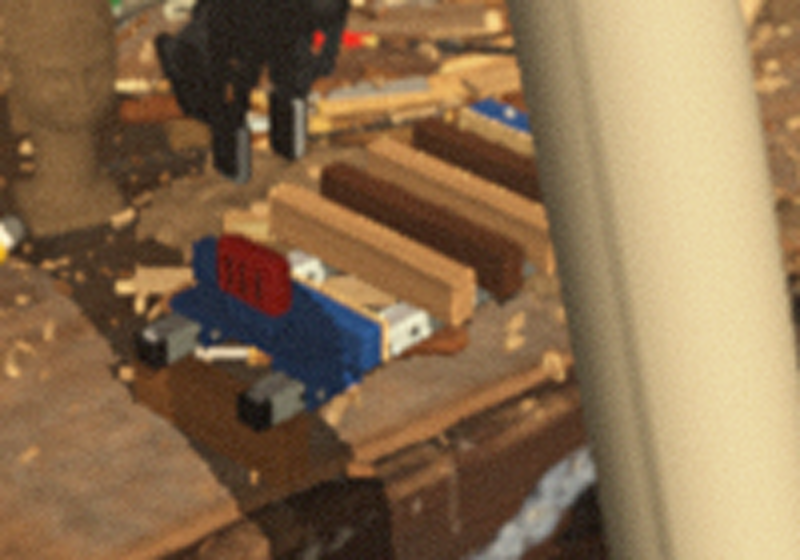

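```bash
python3 - <<'E'
from cl import *
for n,p in(("B",[(142,112),(190,107),(253,508),(206,515)]),("A",[(256,98),(302,94),(369,491),(322,498)]),("C",[(368,82),(415,78),(483,476),(432,482)]),("D",[(482,62),(532,59),(598,455),(546,459)])):
    q=loc(p,6,270,190,.09);print(n,q.round(1).tolist(),q.mean(0).round(1))
E
```

```text
B [[81.8, 179.1], [80.6, 160.1], [-78.6, 161.7], [-78.2, 180.1]] [  1.4 170.3]
A [[79.7, 133.9], [78.2, 115.8], [-79.6, 116.2], [-79.2, 134.7]] [ -0.2 125.2]
C [[78.6, 89.5], [77.0, 71.0], [-81.2, 71.7], [-80.2, 91.5]] [-1.5 80.9]
D [[78.8, 43.9], [76.7, 24.4], [-80.7, 26.3], [-78.8, 46.4]] [-1.  35.3]
```

```bash
cat > ends.py <<'E'
from cl import *
import sys
from scipy.ndimage import map_coordinates
def ends(f,strips):
    a=cv2.imread(f).astype(float)
    for n,s,sl in strips:
        out=[]
        for sg in(1,-1):
            xs=np.arange(68,93,.25);prof=0
            for d in np.arange(-6,6.1,1.5):
                X=np.array([[*(O+ex*sg*x/1000+ey*(s+d+sl*sg*x)/1000),.09] for x in xs]);p=proj(X)
                prof=prof+np.array([map_coordinates(a[:,:,c],[p[:,1],p[:,0]],order=1) for c in range(3)])
            g=np.abs(np.gradient(cv2.GaussianBlur(prof,(0,1),3,sigmaY=.1),axis=1)).sum(0);g[:8]=0;g[-8:]=0
            i=g.argmax();w=slice(max(0,i-8),i+9);out.append(sg*(g[w]*xs[w]).sum()/g[w].sum())
        print(n,np.round(out,1),"len",round(out[0]-out[1],1),"mid",round(sum(out)/2,2))
if __name__=="__main__":
    ends("pics/top5.png",[("B",170.3,-.006),("A",125.2,-.003),("C",80.9,-.007),("D",35.3,-.012)])
    ends("pics/top4.png",[("A",125.7,-.003),("C",80.9,-.007),("D",35.3,-.012)])
E
python3 ends.py
```

```text
B [ 82.8 -80.6] len 163.4 mid 1.14
A [ 81.2 -89.8] len 171.0 mid -4.31
C [ 76.9 -81.5] len 158.3 mid -2.31
D [ 78.  -80.7] len 158.8 mid -1.35
A [ 83.7 -89.8] len 173.5 mid -3.06
C [ 76.8 -81.5] len 158.3 mid -2.32
D [ 78.  -80.7] len 158.8 mid -1.34
```

Emit:
servo_tool(rows=[0.36,0.003,-0.02,0,0,0,0,0.36,0.0045,-0.03,0,0,0,0,0.36,0.0045,-0.0292,0,0,0,0,0.36,0.0025,-0.015,-0.02,0,0,0,0.36,0,0,-0.02,0,0,0,0.36,0,0,0,0,0,0,0.36,0,0,0,0,0,0,0.36,0,0,0,0,0,0,0.36,0,0,0,0,0,0])

```text
time_s: 33.37
position: [0.4759, 0.0539, 0.1334]
tool_rot: [[-0.987, 0.002, 0.159], [-0.159, -0.0, -0.987], [-0.002, -1.0, 0.001]]
ft_force: [-0.8, -0.1, 0.1]
grip_width: 0.031
```

Emit:
servo_tool(rows=[0.36,0,0,-0.01,0,0,0,0.36,0,0,-0.02,0,0,0,0.36,0,0,-0.02,0,0,0,0.36,0,0,-0.011,0,0,0,0.36,0,0,-0.004,0,0,0,0.36,0,0,0,0,0,0,0.36,0,0,0,0,0,0,0,0,0,0,0,0,0,0,0,0,0,0,0,0,0,0,0,0,0,0,0])

```text
time_s: 34.2
position: [0.4761, 0.0536, 0.0685]
tool_rot: [[-0.987, 0.003, 0.158], [-0.158, -0.0, -0.987], [-0.002, -1.0, 0.001]]
ft_force: [-0.9, 1.3, 7.0]
grip_width: 0.0195
```

Emit:
servo_tool(rows=[0,0,0,0,0,0,0,0,0,0,0.002,0,0,0,0,0,0,0.002,0,0,0,0,-0.0009,-0.0002,0,0,0,0,0,-0.0009,-0.0001,0,0,0,0,0,0,0,0,0,0,0,0,0,0,-0.002,0,0,0,0,0,0,-0.0015,0,0,0,0,0,0,0,0,0,0,0,0,0,0,0,0,0])

```text
time_s: 35.03
position: [0.4736, 0.0533, 0.0685]
tool_rot: [[-0.987, 0.0, 0.158], [-0.158, -0.0, -0.987], [-0.0, -1.0, 0.0]]
ft_force: [-3.8, 0.5, 10.7]
grip_width: 0.0191
```

Emit:
servo_tool(rows=[0.36,0,0,0,0,0,0,0.36,0,0,0,0,0,0,0.36,0,0,0,0,0,0,0.36,0,0,0.005,0,0,0,0.36,0,0,0.015,0,0,0,0.36,0,0,0.03,0,0,0,0.36,0,0,0.02,0,0,0,0.36,0.0045,-0.03,0,0,0,0,0.36,0.006,-0.035,0,0,0,0,0.36,0.0045,-0.0235,0,0,0,0])

```text
time_s: 35.87
position: [0.4891, -0.0372, 0.1386]
tool_rot: [[-0.987, 0.001, 0.158], [-0.158, -0.001, -0.987], [-0.001, -1.0, 0.001]]
ft_force: [0.6, -0.7, -1.1]
grip_width: 0.0304
```

Emit:
servo_tool(rows=[0.36,0,0,0,0,0,0,0.36,0,0,0,0,0,0,0.36,0,0,0,0,0,0,0.36,0,0,0,0,0,0])

```text
time_s: 36.2
position: [0.4883, -0.0343, 0.1379]
tool_rot: [[-0.987, -0.0, 0.159], [-0.159, 0.0, -0.987], [0.0, -1.0, -0.0]]
ft_force: [-0.4, 1.0, -0.2]
grip_width: 0.0304
```

Emit:
servo_tool(rows=[0.36,0,0,-0.01,0,0,0,0.36,0,0,-0.02,0,0,0,0.36,0,0,-0.02,0,0,0,0.36,0,0,-0.014,0,0,0,0.36,0,0,-0.006,0,0,0,0.36,0,0,0,0,0,0,0.36,0,0,0,0,0,0,0,0,0,0,0,0,0,0,0,0,0,0,0,0,0,0,0,0,0,0,0])

```text
time_s: 37.03
position: [0.4892, -0.0352, 0.0688]
tool_rot: [[-0.987, 0.002, 0.158], [-0.158, -0.0, -0.987], [-0.002, -1.0, 0.001]]
ft_force: [-0.3, 1.5, 7.3]
grip_width: 0.0191
```

Emit:
servo_tool(rows=[0,0,0,0,0,0,0,0,0,0,0.002,0,0,0,0,0,0,0.002,0,0,0,0,0.0009,0.0002,0,0,0,0,0,0.0009,0.0001,0,0,0,0,0,0,0,0,0,0,0,0,0,0,-0.002,0,0,0,0,0,0,-0.0015,0,0,0,0,0,0,0,0,0,0,0,0,0,0,0,0,0])

```text
time_s: 37.87
position: [0.4905, -0.0349, 0.0688]
tool_rot: [[-0.987, 0.0, 0.158], [-0.158, -0.0, -0.987], [-0.0, -1.0, 0.0]]
ft_force: [-2.2, 0.8, 8.8]
grip_width: 0.0194
```

Emit:
servo_tool(rows=[0.36,0,0,0,0,0,0,0.36,0,0,0,0,0,0,0.36,0,0,0,0,0,0,0.36,0,0,0.005,0,0,0,0.36,0,0,0.015,0,0,0,0.36,0,0,0.03,0,0,0,0.36,0,0,0.035,0,0,0,0.36,0,0,0.02,0,0,0,0.4,-0.003,0.02,0,0,0,0,0.4,-0.006,0.036,0,0,0,0])

```text
time_s: 38.7
position: [0.4826, 0.0195, 0.1749]
tool_rot: [[-0.988, 0.004, 0.154], [-0.154, -0.001, -0.988], [-0.004, -1.0, 0.002]]
ft_force: [0.1, 0.2, -0.2]
grip_width: 0.0342
```

Emit:
servo_tool(rows=[0.4,-0.006,0.036,0,0,0,0,0.4,-0.006,0.036,0,0,0,0,0.4,-0.006,0.036,0,0,0,0,0.4,-0.0028,0.0195,0,0,0,0,0.4,0,0,0,0,0,0,0.4,0,0,0,0,0,0,0.4,0,0,0,0,0,0,0.4,0,0,0,0,0,0])

```text
time_s: 39.37
position: [0.4609, 0.1477, 0.1734]
tool_rot: [[-0.988, -0.0, 0.157], [-0.157, -0.0, -0.988], [0.0, -1.0, 0.0]]
ft_force: [-0.2, 0.1, 0.5]
grip_width: 0.0343
```

```bash
python3 - <<'E'
from h import *
from ends import ends
a=env.get_image("top")[:,:,::-1].copy();print(env.observe()["position"])
cv2.imwrite("pics/top6.png",a)
show(a,270,190,400,285,6,"pics/t6.png")
ends("pics/top6.png",[("B",170.3,-.006),("A",125.2,-.003),("C",80.9,-.007),("D",35.3,-.012)])
E
```

```text
[0.46090509 0.14763577 0.17334487]
B [ 82.6 -83. ] len 165.6 mid -0.23
A [ 80.9 -89.8] len 170.8 mid -4.45
C [ 79.4 -80.5] len 159.8 mid -0.55
D [ 78.  -80.8] len 158.8 mid -1.36
```

View pics/t6.png

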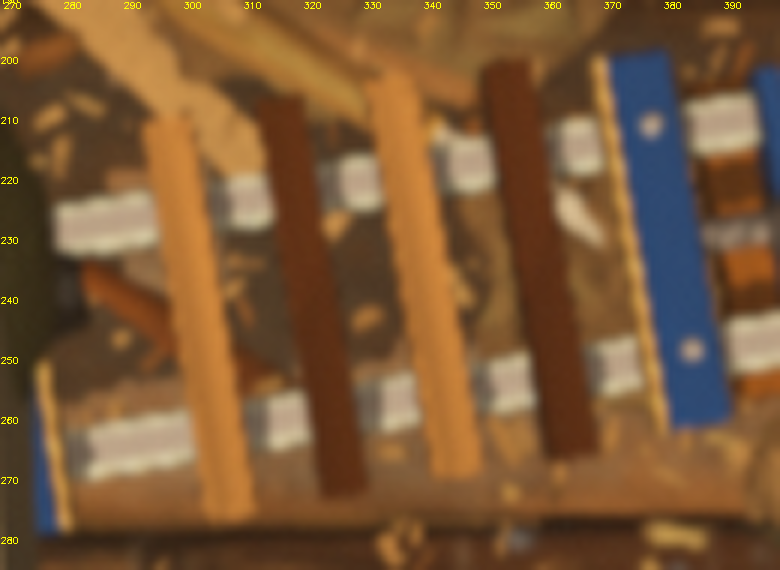

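Emit:
servo_tool(rows=[0.4,0,0,-0.01,0,0,0,0.4,0,0,-0.025,0,0,0,0.4,0,0,-0.025,0,0,0,0.4,0,0,-0.012,0,0,0,0.4,0,0,-0.006,0,0,0,0.4,0,0,0,0,0,0,0.4,0,0,0,0,0,0,0.4,0,0,0,0,0,0])

```text
time_s: 40.08
position: [0.4613, 0.1484, 0.0962]
tool_rot: [[-0.987, 0.002, 0.158], [-0.158, 0.0, -0.987], [-0.002, -1.0, 0.0]]
ft_force: [-0.8, 0.3, -0.4]
grip_width: 0.0343
```

Emit:
servo_tool(rows=[0,0,0,0,0,0,0,0,0,0,0,0,0,0,0,0,0,0,0,0,0,0,0,0,0,0,0,0,0,0,0,0,0,0,0,0,0,0,0,0,0,0])

```text
time_s: 40.58
position: [0.4611, 0.1488, 0.0964]
tool_rot: [[-0.987, 0.002, 0.158], [-0.158, 0.001, -0.987], [-0.002, -1.0, -0.0]]
ft_force: [-1.2, 0.9, 5.5]
grip_width: 0.017
```

Emit:
servo_tool(rows=[0,0.0005,-0.003,0,0,0,0,0,0.00095,-0.00592,0,0,0,0,0,0.00095,-0.00592,0,0,0,0,0,0.00095,-0.00592,0,0,0,0,0,0.00095,-0.00592,0,0,0,0,0,0.00095,-0.00592,0,0,0,0,0,0.00095,-0.00592,0,0,0,0,0,0.00095,-0.00592,0,0,0,0,0,0.00095,-0.00592,0,0,0,0,0,0.00095,-0.00592,0,0,0,0])

```text
time_s: 41.42
position: [0.4697, 0.0927, 0.0964]
tool_rot: [[-0.987, 0.001, 0.158], [-0.158, 0.001, -0.987], [-0.001, -1.0, -0.001]]
ft_force: [-3.7, 4.8, 8.2]
grip_width: 0.0172
```

Emit:
servo_tool(rows=[0,0.00095,-0.00592,0,0,0,0,0,0.00095,-0.00592,0,0,0,0,0,0.00095,-0.00592,0,0,0,0,0,0.00095,-0.00592,0,0,0,0,0,0.00095,-0.00592,0,0,0,0,0,0.00095,-0.00592,0,0,0,0,0,0.00095,-0.00592,0,0,0,0,0,0.0005,-0.003,0,0,0,0,0,0,0,0,0,0,0])

```text
time_s: 42.17
position: [0.4766, 0.0477, 0.0964]
tool_rot: [[-0.988, 0.0, 0.157], [-0.157, 0.0, -0.988], [-0.0, -1.0, -0.0]]
ft_force: [-4.6, -1.5, 8.6]
grip_width: 0.0174
```

```bash
python3 - <<'E'
from h import *
a=env.get_image("top")[:,:,::-1].copy()
cv2.imwrite("pics/top7.png",a);show(a,270,190,400,285,6,"pics/t7.png")
s=env.get_image("scene")[:,:,::-1].copy()
cv2.imwrite("pics/s7.png",cv2.resize(s[200:340,220:420],None,fx=4,fy=4,interpolation=cv2.INTER_CUBIC))
E
```

```text
(no output)
```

View pics/t7.png

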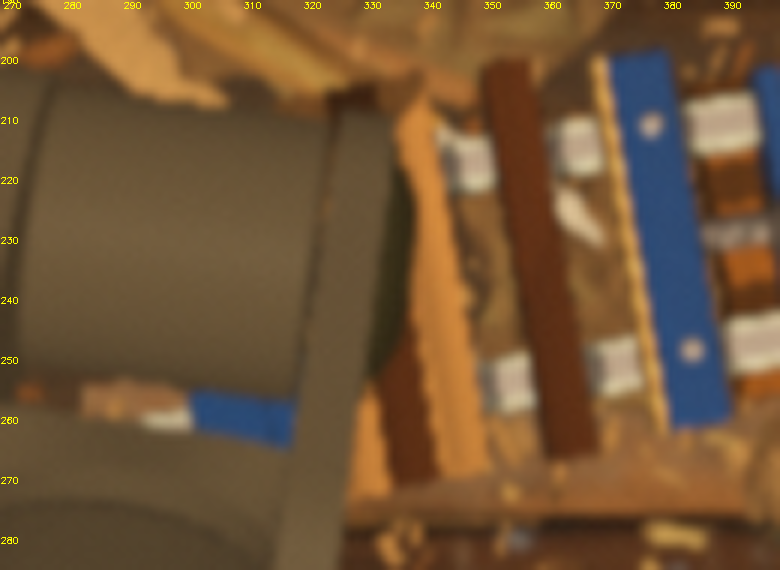

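View pics/s7.png

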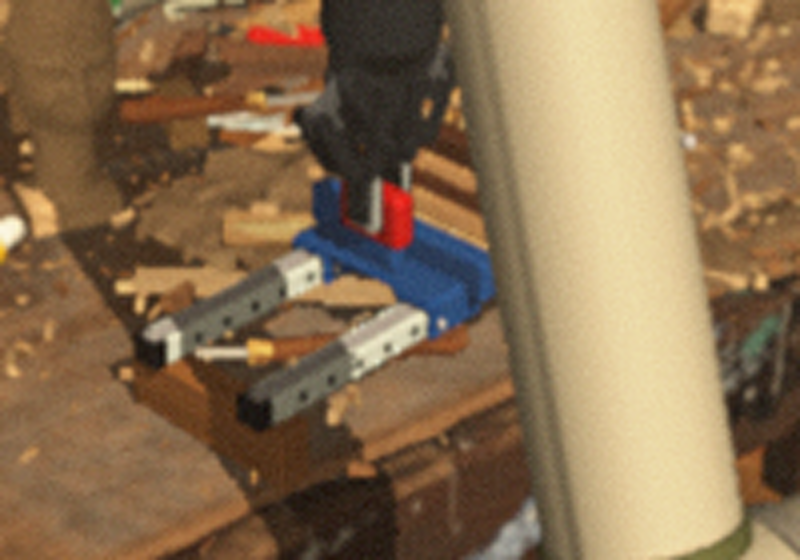

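Emit:
servo_tool(rows=[0,0.0006,-0.004,0,0,0,0,0,0.0009,-0.00592,0,0,0,0,0,0.0009,-0.00592,0,0,0,0,0,0.0009,-0.00592,0,0,0,0,0,0.0009,-0.00592,0,0,0,0,0,0.0009,-0.00592,0,0,0,0,0,0.0006,-0.004,0,0,0,0,0,0.0004,-0.003,0,0,0,0,0,0,0,0,0,0,0,0,0,0,0,0,0,0])

```text
time_s: 43.1
position: [0.4828, 0.0073, 0.0964]
tool_rot: [[-0.987, 0.001, 0.158], [-0.158, -0.0, -0.987], [-0.001, -1.0, 0.0]]
ft_force: [-3.2, -0.2, 8.0]
grip_width: 0.0172
```

Emit:
servo_tool(rows=[0,0.0003,-0.002,0,0,0,0,0,0.0003,-0.002,0,0,0,0,0,0,0,0,0,0,0,0,0,0,0,0,0,0])

```text
time_s: 43.43
position: [0.4834, 0.0037, 0.0964]
tool_rot: [[-0.987, 0.001, 0.158], [-0.158, 0.001, -0.987], [-0.001, -1.0, -0.001]]
ft_force: [-3.3, 3.9, 8.4]
grip_width: 0.0172
```

Emit:
servo_tool(rows=[0,0.0003,-0.0015,0,0,0,0,0,0.0002,-0.0015,0,0,0,0,0,0,0,0,0,0,0,0,0,0,0,0,0,0])

```text
time_s: 43.77
position: [0.4838, 0.0012, 0.0964]
tool_rot: [[-0.987, 0.001, 0.158], [-0.158, 0.002, -0.987], [-0.001, -1.0, -0.002]]
ft_force: [-3.7, 5.9, 9.6]
grip_width: 0.0175
```

Emit:
servo_tool(rows=[0,0.0002,-0.001,0,0,0,0,0,0.0001,-0.001,0,0,0,0,0,0,0,0,0,0,0,0,0,0,0,0,0,0])

```text
time_s: 44.1
position: [0.4838, 0.0012, 0.0964]
tool_rot: [[-0.987, 0.0, 0.158], [-0.158, 0.005, -0.987], [-0.001, -1.0, -0.005]]
ft_force: [-3.1, 19.6, 11.2]
grip_width: 0.0174
```

Emit:
servo_tool(rows=[0,0.0001,-0.001,0,0,0,0,0,0,0,0,0,0,0,0,0,0,0,0,0,0])

```text
time_s: 44.35
position: [0.4837, 0.0012, 0.0964]
tool_rot: [[-0.987, 0.0, 0.158], [-0.158, 0.007, -0.987], [-0.001, -1.0, -0.007]]
ft_force: [-2.9, 24.9, 11.9]
grip_width: 0.0176
```

Emit:
servo_tool(rows=[0,0.0001,-0.001,0,0,0,0,0,0,0,0,0,0,0,0,0,0,0,0,0,0,0,-0.0001,0.001,0,0,0,0,0,-0.0001,0.001,0,0,0,0,0,-0.0001,0.001,0,0,0,0,0,0,0,0,0,0,0,0,0,0,0,0,0,0])

```text
time_s: 45.02
position: [0.4838, 0.0012, 0.0964]
tool_rot: [[-0.987, 0.0, 0.158], [-0.158, 0.003, -0.987], [-0.001, -1.0, -0.003]]
ft_force: [-3.5, 12.9, 10.2]
grip_width: 0.0174
```

Emit:
servo_tool(rows=[0,-0.0001,0.001,0,0,0,0,0,0,0,0,0,0,0,0.38,0,0,0,0,0,0,0.38,0,0,0,0,0,0,0.38,0,0,0,0,0,0,0.38,0,0,0.005,0,0,0,0.38,0,0,0.01,0,0,0,0.38,0,0,0.025,0,0,0,0.38,0,0,0.035,0,0,0,0.38,0,0,0.035,0,0,0])

```text
time_s: 45.85
position: [0.4837, 0.0002, 0.2067]
tool_rot: [[-0.987, -0.001, 0.158], [-0.158, 0.0, -0.987], [0.001, -1.0, -0.0]]
ft_force: [1.2, -0.2, 0.8]
grip_width: 0.0324
```

Emit:
servo_tool(rows=[0.38,-0.01,0.03,0.01,0,0,0,0.38,-0.01,0.035,0,0,0,0,0.38,-0.01,0.04,0,0,0,0,0.38,-0.01,0.04,0,0,0,0,0.38,-0.01,0.04,0,0,0,0,0.38,-0.01,0.04,0,0,0,0,0.38,-0.01,0.03,0,0,0,0,0.38,0,0.02,0,0,0,0,0.38,0,0,0,0,0,0,0.38,0,0,0,0,0,0])

```text
time_s: 46.68
position: [0.4139, 0.2758, 0.2154]
tool_rot: [[-0.987, 0.0, 0.16], [-0.16, -0.0, -0.987], [-0.0, -1.0, 0.0]]
ft_force: [-0.0, -0.1, 0.5]
grip_width: 0.0324
```

```bash
python3 - <<'E'
from h import *
a=env.get_image("top")[:,:,::-1].copy()
cv2.imwrite("pics/top8.png",a);show(a,300,190,400,285,8,"pics/t8.png");show(a,130,180,230,285,5,"pics/t8b.png")
s=env.get_image("scene")[:,:,::-1].copy()
cv2.imwrite("pics/s8.png",cv2.resize(s[190:330,240:440],None,fx=4,fy=4,interpolation=cv2.INTER_CUBIC))
E
```

```text
(no output)
```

View pics/t8.png

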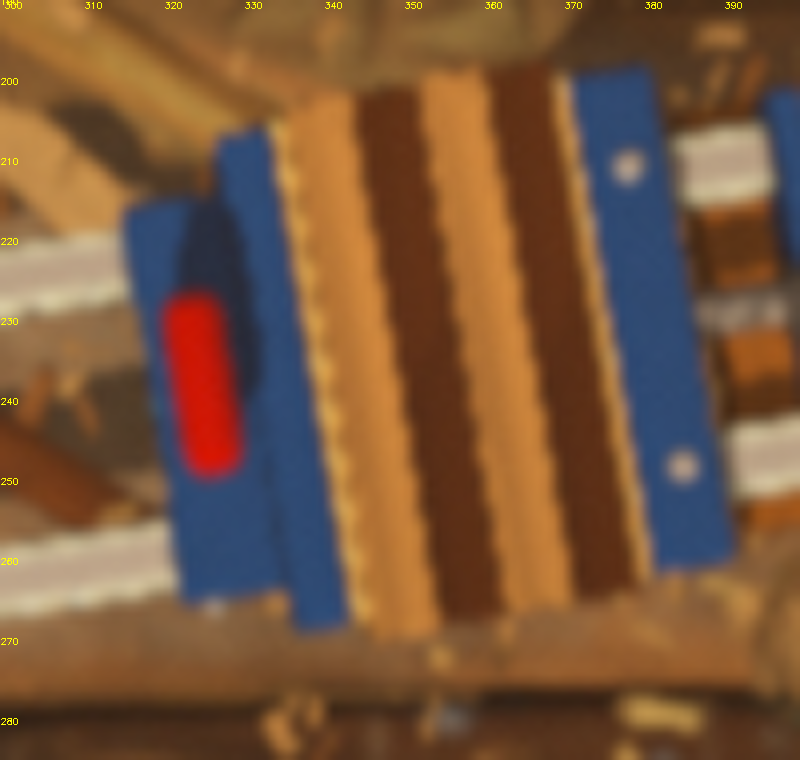

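View pics/s8.png

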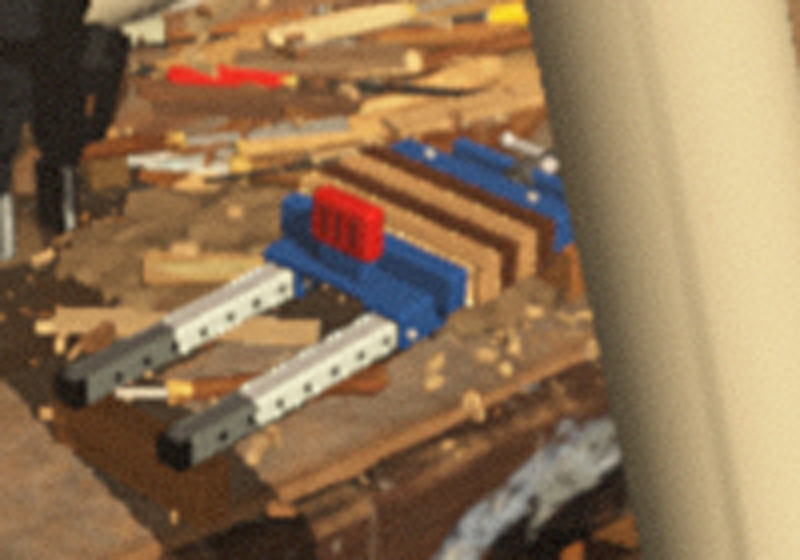

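View pics/t8b.png

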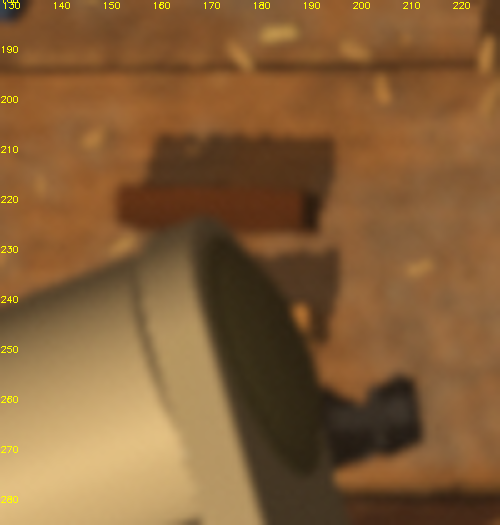

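```bash
python3 - <<'E'
from h import *
a=cv2.imread("pics/top8.png")
show(a,330,190,380,215,16,"pics/e1.png");show(a,338,255,388,275,16,"pics/e2.png")
cv2.imwrite("pics/e12.png",np.vstack([cv2.imread("pics/e1.png"),np.zeros((8,800,3),np.uint8),cv2.resize(cv2.imread("pics/e2.png"),(800,320))[:192*2]])[:600])
from cl import *
for n,p in(("B",[(290,105),(353,94),(440,634),(371,640)]),("A",[(357,94),(420,89),(503,618),(443,626)]),("C",[(420,74),(485,70),(571,606),(505,614)]),("D",[(489,69),(551,66),(636,592),(577,600)])):
    q=loc(p,8,300,190,.09);print(n,q.round(1).tolist(),q.mean(0).round(1))
E
```

```text
B [[77.9, 77.8], [78.0, 58.9], [-82.8, 61.3], [-81.2, 81.4]] [-2.  69.9]
A [[77.8, 57.8], [76.1, 39.2], [-81.3, 42.4], [-80.7, 60.0]] [-2.  49.9]
C [[80.5, 38.4], [78.5, 19.4], [-81.1, 22.3], [-80.2, 41.7]] [-0.6 30.4]
D [[78.6, 18.1], [76.4, -0.0], [-80.3, 3.0], [-79.7, 20.3]] [-1.3 10.4]
```

View pics/e12.png

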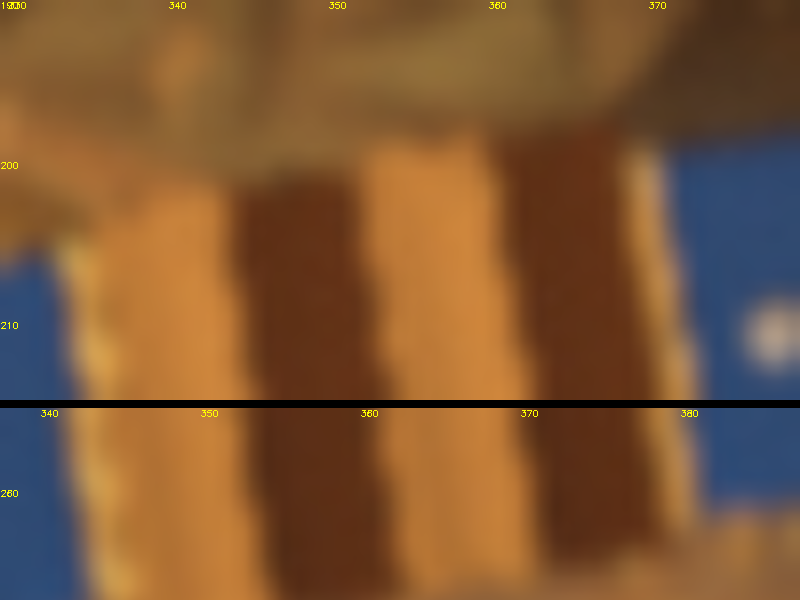

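Emit:
servo_tool(rows=[0.38,0.0,-0.02,0.03,0,0,0,0.38,0.0,-0.04,0.01,0,0,0,0.38,0,-0.04,0,0,0,0,0.38,0,-0.04,0,0,0,0,0.38,0,-0.03,0,0,0,0,0.38,0,0,0,0,0,0,0.38,0,0,0,0,0,0])

```text
time_s: 47.37
position: [0.4142, 0.1032, 0.2556]
tool_rot: [[-0.988, 0.0, 0.153], [-0.153, 0.0, -0.988], [-0.0, -1.0, 0.0]]
ft_force: [0.1, 0.2, -0.1]
grip_width: 0.0321
```

```bash
python3 - <<'E'
from h import *
a=env.get_image("top")[:,:,::-1].copy()
cv2.imwrite("pics/top9.png",a)
cv2.imwrite("pics/cmp.png",np.hstack([cv2.resize(cv2.imread(f)[185:285,130:230],None,fx=4,fy=4) for f in("pics/top0.png","pics/top9.png")]))
E
```

```text
(no output)
```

View pics/cmp.png

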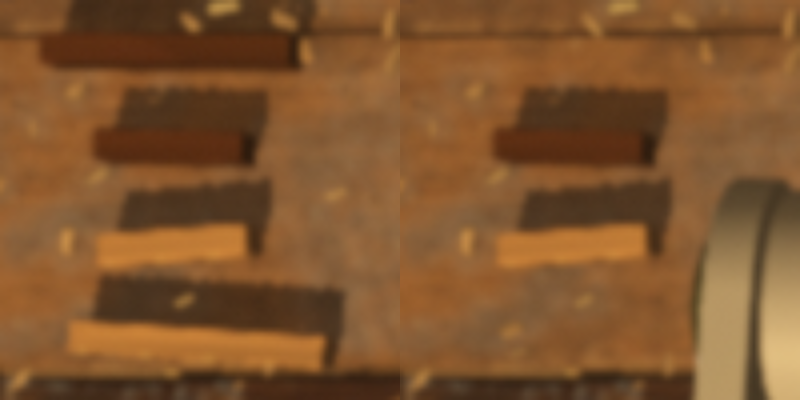

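Both short strips are exactly where they started, at (172,221) and (173,246). Handing in.

```bash
python3 -c "
from rig import env
env.close_job(); print(env.observe()['time_s'])"
```

```text
the job is handed in; nothing more can be done
the job is handed in; nothing more can be done
```

The four full-length strips are on edge across the clamp bars, dark, pale, dark, pale from the fixed head. I closed the jaw on them, let go of it and handed the job in at about 47 s.

- **Packing:** I pushed the jaw until it stopped moving and the force rose to about 25 N, then pushed 1 mm further. I eased off before opening the gripper. The last top and scene pictures show no gaps, and the gripper touches nothing.
- **Ends:** Before closing the jaw I shifted three strips lengthwise by 2–3 mm to level them. The last top picture puts the four strip centres within about 1.5 mm of each other. Judged against the ends of the jaw and head, they sit within about 1 mm of the clamp's middle.
- **Short strips:** Before and after pictures show both unmoved.
- **Disagreements:** The automatic end-finder gave wrong lengths for two strips because the background there was too similar, so I read those ends by eye. My estimates of the clamp's angle ranged from about 8.2° to 9.7°. At the low end of that range, the spread between the strips' centres could be about 2 mm. From the arm's travel I estimate the closed gap at about 82 mm, against the 80 mm expected, which is within measuring error.

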